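# Fill the walnut crock through the hanging funnel

### The arm

A 6-joint arm with a two-finger parallel gripper is mounted at the origin on a cart in front of the work surface, level with it; the furniture and walls round the work are solid. World frame = base frame: x ahead of the robot, y to its left, z up, the work surface at z = 0. Lengths are in mm, angles in rad, forces in N, time in s.
With the tool pointing down it reaches from about 275 to 750 mm from the base axis. Payload 10.2 kg.
Tool frame: the origin (TCP) lies at the very end of the fingers, on their centre line; the grasp point (between the pads) lies 19 mm behind it; z points along the fingers, y is the line along which they close (so a half turn about z gives the same grasp; the last joint's range is limited). The gripper opens to 85 mm and grips with 20 to 120 N. Pads are 22 mm wide; open, the fingers measure 114 mm over their backs; the gripper's body (76 mm by 85 mm) begins 54 mm behind the grasp point. The pads swing forward as they close: fully open they stand 13 mm farther back than shut.
Start: joints at [-1.416, 0.313, 1.498, -0, 1.331, -0.223], TCP at [193.648, -487.987, 231.294] pointing down, gripper open.
Joint ranges: [-2.94, 2.94], [-0.97, 2.17], [0.19, 2.56], [-1.23, 4.37], [0.02, 3.11], [-2.88, 2.88]. Speed limits (rad/s): [2.39, 2.39, 3.01, 3.14, 3.14, 3.14].

### API

Orientations are given as a unit quaternion [w, x, y, z].
In Python, from rig import ctrl gives the robot as it stands.
- The arm moves only by the tool step_arm, never from a script. Its argument "increments" is a list of rows, each a list of 3 entries, a list of its own where there are three numbers: the shift along the tool's x, y, z in cm, then the turn, a rotation vector about the tool's x, y, z in degrees, then the opening in per cent of the stroke, from 0 (shut) to 100 (fully open). A call has 1 to 8 rows; each row is the pose to reach, as a shift and turn from the pose commanded when the call began, along the tool's axes at that moment; what a row does not reach only later rows make up. A row lasts 1/8 s, in which the tool goes at most 62.5 mm and 10.7 degrees, less where a joint would pass 70% of its speed; a pose out of reach is approached as far as the arm can. A call with a gripper value outside its range is refused whole. The fingers move at their own pace and stop on an object; "squeeze" is the grip in N (left out, the last holds). Time passes only in rows, so rows that repeat a pose let the fingers close. It gives the time, the measured TCP pose, the force, the opening and the grip force at its end, in the units of the state.
- ctrl.sense(): the state, without advancing time (a new reading comes with each control period).
- ctrl.capture(name): name is "scene" or "top"; returns a dict with "img" (384x512x3 uint8, red, green, blue), "fx", "fy", "cx", "cy" (pixels), "extrinsics" (4x4, takes a point from camera to world coordinates). Camera axes: x right, y down, z forward; pixel columns grow to the right and rows downward; lengths in mm; the calibration is good to about 2 mm. A picture is of the moment at which its call begins. There is no depth.
- ctrl.finish_job(): hands the job in; it is judged then, once.
The state is a dict: "time_s": time; "joints": joint angles; "dq": joint speeds; "tau": joint torques, N m; "eef_pos": TCP position; "ee_rot": TCP orientation; "force": force on the tool from outside, world axes, zero at the start; "wrist_torque": the same for the moment, N m; "grip_width": opening from 0.0 (shut) to 1.0 (fully open); "grip_force": force on a finger pad.
Only numpy, scipy, OpenCV 4.12 (cv2) and the standard library are available. Lean on these libraries where they do the work, as an engineer would, in place of code of your own. Each camera call takes 0.05 s, during which the arm holds its last target. There are 200 camera calls.

### The job

Unhook the funnel from its stand and set it in the mouth of the brown crock, then pour the walnuts from the scoops through it into the crock; a scoop may be empty. When every walnut is in, hang the funnel back on its hook and put the lid squarely on the crock, leaving the scoops standing flat on the island and the cup and salt shaker where they are.

Things in the scene. Friction and masses are not known exactly. Their poses are not given: they have to be found in the camera images.
- funnel_grip (a point): middle of the upright wooden grip on top of the steel funnel's fixed arched handle: 20 mm (x) by 14 mm (y), 38 mm high, standing on the middle of the steel bar; grip it from above across y, clear of the hook. z is the funnel's axis, up. The funnel is loose, about 160 g, balanced under this point
- funnel_bar (a point): middle of the steel bar of the funnel's handle, 28 mm below the grip point: 112 mm long (y), 10 wide (x), 12 high; its ends bend down to the funnel's rim. The funnel hangs upright by this bar, which lies across the hook. The rim, 148 mm across, is 72 mm below this point
- funnel_spout (a point): centre of the funnel's lower spout end, 138 mm below the bar. Spout 16 mm long, 61 mm outside, bore 54 mm; above it a cone 50 mm high widens to the rim. Set over the crock, the spout enters the mouth and the cone rests on its rim, this point then 20 to 30 mm below the rim
- hook_seat (a point): lowest point of the hook's upper side, where the funnel's bar rests (the bar's middle is then 6 mm above it). x points from the hook's open side to the post, y along the hanging bar. The stand is fixed: the wire runs back, rising, to a post 85 mm behind the seat (+x), top 45 mm above it. The funnel's rim passes under hook and arm if the bar is raised 38 to 52 mm, and is clear of them 120 mm to the front
- hook_tip (a point): top of the upturned tip of the hook, 27 mm in front of the seat (-x of the stand) and 34 mm above it; wire radius 4 mm, so the bar's underside must be lifted above this point before the bar is drawn away to -x
- crock_mouth (a point): centre of the mouth of the brown crock, level with its rim, 94 mm above its foot. Body 101 mm across, mouth about 80 mm across inside, inner floor 8 mm above the foot; a lug stands out to 67 mm from the axis along this point's y. Loose, 600 g. Stands upright at the start
- lid_knob (a point): middle of the knob (24 mm across, 17 mm high) of the crock's loose lid; the lid is a 97 mm disc, 15 mm thick at the knob, its flat underside 22 mm below this point. It lies on the surface at the start, and closed it rests on the crock's rim
- cup: green espresso cup, 65 mm across, 52 mm high: a bystander
- shaker: salt shaker, 44 mm across, 90 mm high: a bystander
- scoop_a_pan (a point): blue nut scoop (loose, 130 g): open-fronted pan 80 mm wide (y), 95 long, walls 38 high; flat floor 4 thick, then a ramp that rises 0.28 rad to the pouring lip. This point lies in the middle of the pan, 18 mm above its foot; z up; the middle of the pouring lip is at x = -57, z = -4 mm from it, the handle towards +x
- scoop_a_grip (a point): grasp point on the blue scoop's handle, 77 mm behind the pan point (+x) and 28 mm above it, 46 mm above the foot: a wooden bar 64 mm long (along x, rising 0.25 rad to the back), 16 mm wide across y, 26 mm high; grip it across y. Axes as the scoop's
- scoop_b_pan (a point): yellow nut scoop (loose, 130 g): open-fronted pan 80 mm wide (y), 95 long, walls 38 high; flat floor 4 thick, then a ramp that rises 0.28 rad to the pouring lip. This point lies in the middle of the pan, 18 mm above its foot; z up; the middle of the pouring lip is at x = -57, z = -4 mm from it, the handle towards +x
- scoop_b_grip (a point): grasp point on the yellow scoop's handle, 77 mm behind the pan point (+x) and 28 mm above it, 46 mm above the foot: a wooden bar 64 mm long (along x, rising 0.25 rad to the back), 16 mm wide across y, 26 mm high; grip it across y. Axes as the scoop's
- scoop_c_pan (a point): white nut scoop (loose, 130 g): open-fronted pan 80 mm wide (y), 95 long, walls 38 high; flat floor 4 thick, then a ramp that rises 0.28 rad to the pouring lip. This point lies in the middle of the pan, 18 mm above its foot; z up; the middle of the pouring lip is at x = -57, z = -4 mm from it, the handle towards +x
- scoop_c_grip (a point): grasp point on the white scoop's handle, 77 mm behind the pan point (+x) and 28 mm above it, 46 mm above the foot: a wooden bar 64 mm long (along x, rising 0.25 rad to the back), 16 mm wide across y, 26 mm high; grip it across y. Axes as the scoop's
- walnut_1: walnut, ball 25 mm across, origin at its centre, 16 g; in the blue scoop at the start, if it is there at all
- walnut_2: walnut, ball 25 mm across, origin at its centre, 16 g; in the blue scoop at the start, if it is there at all
- walnut_3: walnut, ball 25 mm across, origin at its centre, 16 g; in the yellow scoop at the start, if it is there at all
- walnut_4: walnut, ball 25 mm across, origin at its centre, 16 g; in the yellow scoop at the start, if it is there at all
- walnut_5: walnut, ball 25 mm across, origin at its centre, 16 g; in the white scoop at the start, if it is there at all
- walnut_6: walnut, ball 25 mm across, origin at its centre, 16 g; in the white scoop at the start, if it is there at all
There are look-alikes about, which are no part of the job. Leave any red look-alike of the part that bears crock_mouth alone.

How it is judged:
By the outcome, as a careful person would: the job done as asked, in the order asked, and still so for the second after the job is handed in, with the robot touching nothing.
Of walnut_1, walnut_2, walnut_3, walnut_4, walnut_5, walnut_6 only 3 to 6 are there at a start; the rules pass over those that are not, and their reading is None.
At some moment in a run one of lid, scoop_a, scoop_b, scoop_c may be knocked a few centimetres aside while the robot is not near it.
It also fails if it takes over 210 s, if anything falls off the work surface, if the arm or the gripper's body presses on something with over 40 N, if the wrist force passes 120 N, or if a joint passes its speed limit or range.

## Working session

There is one attempt and no reset: what is moved stays moved. The work goes in short steps, Python scripts to look and compute and a tool call to move; the robot and the scene stay as the last step left them, time stands still between calls to the robot, and variables do not carry over. Pictures are saved under pics/ and viewed, at most 14 in all, crops included, and the job is handed in when it is done.

Besides the shell and the picture viewer there is one more tool, called after ">>>" as name([rows], argument=value, ...), one row to a line, values as JSON. step_arm: Moves the arm, as the interface text tells. Its arguments: {"type":"object","properties":{"increments":{"type":"array"},"squeeze":{"type":"number"}},"required":["increments"]}

```bash
ls; mkdir -p pics
cat > h.py <<'E'
import numpy as np, cv2
from rig import ctrl
from scipy.spatial.transform import Rotation as R
def cap(n,f=None):
    d=ctrl.capture(n); d['img']=np.array(d['img'])
    if f: cv2.imwrite('pics/'+f,d['img'][:,:,::-1])
    return d
def ray(d,u,v):
    E=np.array(d['extrinsics']); r=E[:3,:3]@np.array([(u-d['cx'])/d['fx'],(v-d['cy'])/d['fy'],1.])
    return E[:3,3],r/np.linalg.norm(r)
def plane(d,u,v,z):
    o,r=ray(d,u,v); return o+r*(z-o[2])/r[2]
def proj(d,p):
    E=np.array(d['extrinsics']); q=E[:3,:3].T@(np.array(p,float)-E[:3,3]); return np.array([d['fx']*q[0]/q[2]+d['cx'],d['fy']*q[1]/q[2]+d['cy']])
def two(d1,p1,d2,p2):
    o1,r1=ray(d1,*p1);o2,r2=ray(d2,*p2)
    A=np.stack([r1,-r2],1);t=np.linalg.lstsq(A,o2-o1,rcond=None)[0]
    a=o1+t[0]*r1;b=o2+t[1]*r2;return (a+b)/2,np.linalg.norm(a-b)
E
python3 - <<'E'
from h import *
import pickle
np.set_printoptions(precision=3,suppress=True)
s=cap('scene');t=cap('top');pickle.dump((s,t),open('c0.pkl','wb'))
for n,d in(('scene',s),('top',t)):
    print(n,d['fx'],d['cx'],d['cy']);print(np.array(d['extrinsics']))
    cv2.imwrite(f'pics/{n}0.png',cv2.resize(d['img'][:,:,::-1],(800,600),interpolation=cv2.INTER_CUBIC))
print(ctrl.sense())
E
```

```text
pics
scene 392.4641971824708 256.4931634099473 195.09566026298754
[[    0.885    -0.239     0.4     -11.834]
 [   -0.465    -0.488     0.738 -1046.264]
 [    0.019    -0.839    -0.543   908.254]
 [    0.        0.        0.        1.   ]]
top 448.65391594167477 255.90780178852347 194.07404361829984
[[  -0.416   -0.765    0.491  -94.192]
 [  -0.909    0.348   -0.229  241.02 ]
 [   0.005   -0.542   -0.84  1235.772]
 [   0.       0.       0.       1.   ]]
{'time_s': 0.1, 'joints': array([-1.416,  0.313,  1.498,  0.   ,  1.331, -0.223]), 'dq': array([ 0.002,  0.   , -0.003, -0.001,  0.002, -0.   ]), 'tau': array([  0.003, -41.29 , -26.014,  -0.   ,   0.003,  -0.   ]), 'eef_pos': array([ 193.607, -487.76 ,  230.813]), 'ee_rot': array([-0.001,  0.982,  0.188,  0.   ]), 'force': array([ 0.315,  0.207, -0.493]), 'wrist_torque': array([0.007, 0.018, 0.01 ]), 'grip_force': 0.0, 'grip_width': 0.9989769822739377}
```

View pics/scene0.png

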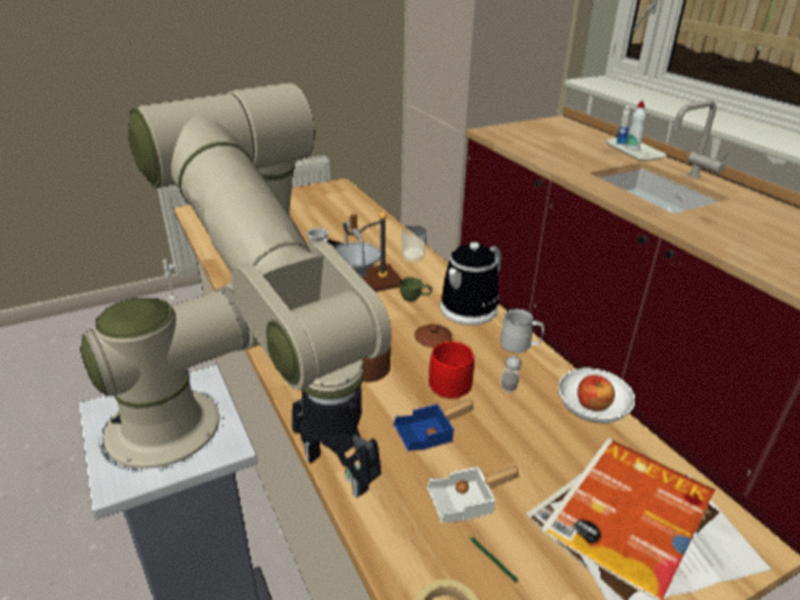

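View pics/top0.png

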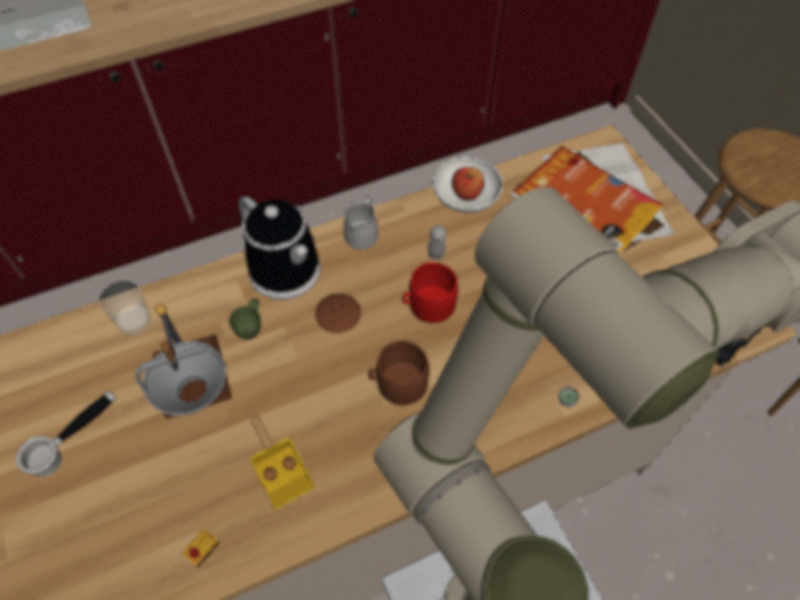

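Top view: the brown crock is at (402,373), the red look-alike at (433,293) and the lid at (338,312). The funnel on its stand is at (183,375), and the yellow scoop with 2 walnuts is at (282,472). In the scene view, the blue scoop is at (424,427) and the white one at (462,493), each with a walnut showing. I'll enlarge the parts that matter.

Run:
```python
from h import *
import pickle
s,t=pickle.load(open('c0.pkl','rb'))
def crop(d,x,y,w,h,k):return cv2.resize(d['img'][y:y+h,x:x+w,::-1],None,fx=k,fy=k,interpolation=cv2.INTER_CUBIC)
a=crop(t,80,190,80,80,5);b=crop(s,190,130,80,60,5);b=cv2.copyMakeBorder(b,0,100,0,0,cv2.BORDER_CONSTANT)
c=crop(t,150,250,80,80,2.5);e=crop(t,225,210,60,60,200/60);f=crop(s,245,250,100,90,2.2222)[:200]
r=np.zeros((200,800,3),np.uint8);r[:,:200]=c;r[:,200:400]=e;r[:,400:400+f.shape[1]]=f
cv2.imwrite('pics/m1.png',np.vstack([np.hstack([a,b]),r]))
```

```text
(no output)
```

View pics/m1.png

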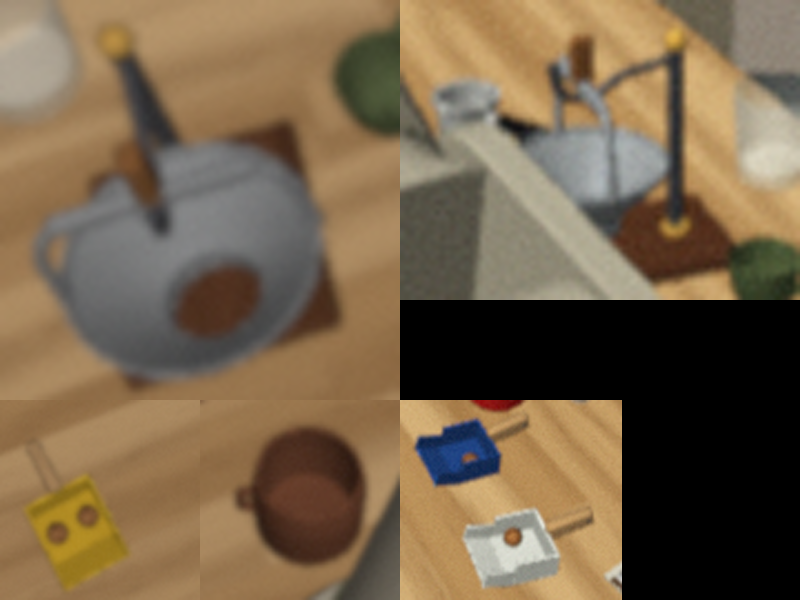

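Run:
```python
from h import *
import pickle
np.set_printoptions(precision=1,suppress=True)
s,t=pickle.load(open('c0.pkl','rb'))
g=two(t,(107.5,224.5),s,(226.4,141.6));print('grip',g)
p=two(t,(103,198.4),s,(245,138));print('ball',p)
print('postbase',plane(s,245.2,176,8))
# rim ellipse in top: fit funnel centre via rim pts
z=g[0][2]
print('bar ends @z-28',plane(t,80+50/5,190+225/5,z-28),plane(t,80+258/5,190+165/5,z-28))
# rim extremes in top crop px, rim height z-100
for q in [(65,265),(322,235),(190,378),(235,142)]:print('rim',plane(t,80+q[0]/5,190+q[1]/5,z-100))
print('spout',plane(t,80+217/5,190+300/5,z-28-138+16))
print('tip',plane(t,112,236,z-28+28))
for n,q in dict(lid=(338,312)).items(): print(n,plane(t,q[0]*.64,q[1]*.64,15))
# crock mouth from colour mask near
hsv=cv2.cvtColor(t['img'],cv2.COLOR_RGB2HSV)
for n,(x,y,w,h) in dict(crock=(225,210,60,60),lid=(195,180,45,40)).items():
    c=hsv[y:y+h,x:x+w].astype(int); m=((c[...,0]<12)&(c[...,1]>90)&(c[...,2]<140)).astype(np.uint8)
    k,_=cv2.findContours(m,cv2.RETR_EXTERNAL,cv2.CHAIN_APPROX_NONE);k=max(k,key=cv2.contourArea)
    b=cv2.boundingRect(k);mm=cv2.moments(k);print(n,b[0]+x,b[1]+y,b[2:],mm['m10']/mm['m00']+x,mm['m01']/mm['m00']+y)
# yellow
m=((hsv[...,0]>20)&(hsv[...,0]<32)&(hsv[...,1]>190)&(hsv[...,2]>70)).astype(np.uint8)
m[:250]=0;m[:,:150]=0;m[:,230:]=0
k,_=cv2.findContours(m,cv2.RETR_EXTERNAL,cv2.CHAIN_APPROX_NONE);k=max(k,key=cv2.contourArea);print('yel',cv2.minAreaRect(k),cv2.boundingRect(k))
for q in [(163,268),(166,271),(180,294)]:print(plane(t,*q,18))
```

```text
grip (array([594.3, 353.9, 190.6]), np.float64(3.3918003795430494))
ball (array([677.2, 344. , 194.8]), np.float64(3.9717876563091945))
postbase [679.4 341.7   8. ]
bar ends @z-28 [598.5 407.8 162.6] [588.  296.1 162.6]
rim [616.2 417.3  90.6]
rim [574.3 279.3  90.6]
rim [519.3 371.2  90.6]
rim [654.3 307.7  90.6]
spout [587.8 349.5  40.6]
tip [553.7 352.  190.6]
lid [652.5  32.5  15. ]
crock 237 219 (37, 39) 257.1050463439753 238.04531410916582
lid 202 189 (28, 23) 215.983853606028 199.9210620739146
yel ((180.20643615722656, 302.31195068359375), (35.28657531738281, 27.836435317993164), 61.69924545288086) (161, 281, 39, 43)
[496.5 262.2  18. ]
[483.9 257.3  18. ]
[401.2 243.5  18. ]
```

```bash
cat >> h.py <<'E'
def rot(yaw,ry=0):  # deg; tool down with tool x at yaw, then turned ry deg about tool y
    return R.from_euler('z',yaw,degrees=True)*R.from_euler('x',180,degrees=True)*R.from_euler('y',ry,degrees=True)
def cur():
    s=ctrl.sense();q=s['ee_rot'];return np.array(s['eef_pos']),R.from_quat([q[1],q[2],q[3],q[0]])
def inc(p0,r0,p1,r1):
    d=r0.inv().apply(np.array(p1)-p0)/10; w=(r0.inv()*r1).as_rotvec(degrees=True)
    return np.round(d,2),np.round(w,1)
E
python3 - <<'E'
from h import *
p,r=cur();p1=np.array([594,353,285]);r1=rot(-5.7);print(inc(p,r,p1,r1),inc(p,r,[594,353,300],r1), r.apply([1,0,0]))
E
```

```text
(array([ 68.23, -63.38,  -5.33]), array([-0.1,  0. , 27.3])) (array([ 68.23, -63.39,  -6.83]), array([-0.1,  0. , 27.3])) [9.29488105e-01 3.68852006e-01 2.47552806e-04]
```

>>> step_arm([
  [[6, -5.5, -6.8], [0, 0, 3], 100],
  [[12, -11, -6.8], [0, 0, 6], 100],
  [[18, -16.5, -6.8], [0, 0, 9], 100],
  [[23, -21, -6.8], [0, 0, 12], 100],
  [[28, -26, -6.8], [0, 0, 13.6], 100],
  [[33, -30.5, -6.8], [0, 0, 13.6], 100],
  [[38, -35, -6.8], [0, 0, 13.6], 100],
  [[40, -37, -6.8], [0, 0, 13.6], 100],
])

```text
time_s: 1.1
eef_pos: [403.1, -50.2, 298.9]
ee_rot: [0.0, 0.998, 0.07, 0.0]
force: [0.9, -1.2, -0.1]
grip_width: 0.996
grip_force: 0.0
```

Run:
```python
from h import *
p,r=cur();print(p,inc(p,r,[594,353,285],rot(-5.7)))
```

```text
[403.05031777 -50.20824571 298.91972597] (array([ 24.54, -37.26,   1.39]), array([ 0. , -0. , 13.7]))
```

>>> step_arm([
  [[3, -4.6, 0], [0, 0, 2], 100],
  [[6, -9.2, 0], [0, 0, 4], 100],
  [[10, -14.5, 0], [0, 0, 7], 100],
  [[14, -20, 0], [0, 0, 10], 100],
  [[17, -25, 0], [0, 0, 13.7], 100],
  [[20, -30, 0], [0, 0, 13.7], 100],
  [[23, -35, 0], [0, 0, 13.7], 100],
  [[24.5, -37.2, 0], [0, 0, 13.7], 100],
])

```text
time_s: 2.1
eef_pos: [593.1, 353.1, 297.3]
ee_rot: [0.0, 0.999, -0.048, -0.001]
force: [0.3, -1.7, 0.8]
grip_width: 1.001
grip_force: 0.0
```

Run:
```python
from h import *
import pickle
p,r=cur();print(p,inc(p,r,[594,353,178],rot(-5.7)))
s=cap('scene');t=cap('top');pickle.dump((s,t),open('c1.pkl','wb'))
def crop(d,x,y,w,h,k):return cv2.resize(d['img'][y:y+h,x:x+w,::-1],(int(w*k),int(h*k)),interpolation=cv2.INTER_CUBIC)
a=crop(s,190,180,160,160,2.5);b=crop(t,220,120,160,160,2.5);c=crop(s,190,100,80,40,5);e=crop(t,80,170,80,40,5)
cv2.imwrite('pics/m2.png',np.vstack([np.hstack([a,b]),np.hstack([c,e])]))
```

```text
[593.13605303 353.12556706 297.25006035] (array([ 0.11, -0.  , 11.92]), array([0. , 0.1, 0.2]))
```

View pics/m2.png

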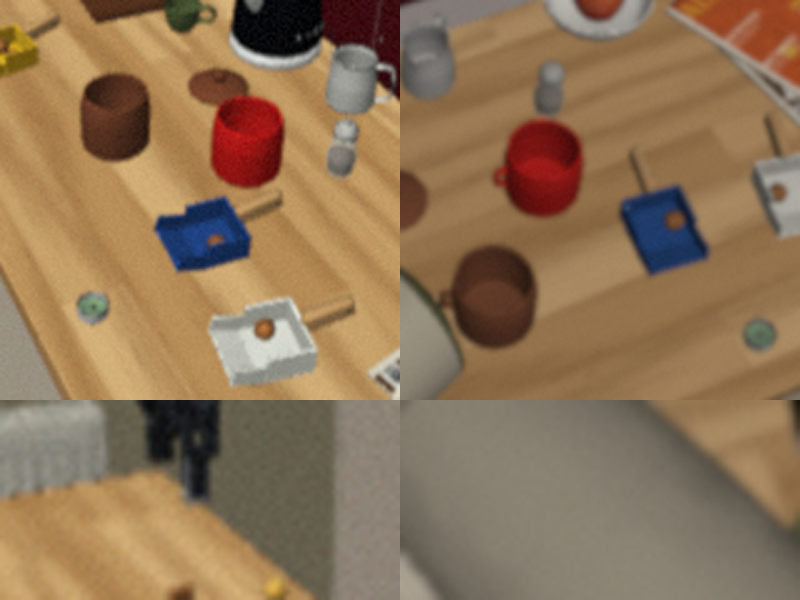

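Blue scoop: one walnut at (676,220). White scoop: one visible at (265,328) in the scene crop. Yellow scoop: two. The brown crock at (495,295) is the target, not the red one at (543,165). I'll descend onto the funnel grip.

>>> step_arm([
  [[0.1, 0, 3], [0, 0, 0], 60],
  [[0.1, 0, 6], [0, 0, 0], 60],
  [[0.1, 0, 9], [0, 0, 0], 60],
  [[0.1, 0, 11.9], [0, 0, 0], 60],
  [[0.1, 0, 11.9], [0, 0, 0], 60],
  [[0.1, 0, 11.9], [0, 0, 0], 0],
  [[0.1, 0, 11.9], [0, 0, 0], 0],
  [[0.1, 0, 11.9], [0, 0, 0], 0],
], squeeze=70)

```text
time_s: 3.2
eef_pos: [594.4, 350.4, 181.0]
ee_rot: [-0.0, 0.999, -0.049, 0.001]
force: [-0.1, -0.5, 3.3]
grip_width: 0.153
grip_force: 68.2
```

>>> step_arm([
  [[0, 0, 0], [0, 0, 0], 0],
  [[0, 0, 0], [0, 0, 0], 0],
  [[0, 0, 0], [0, 0, 0], 0],
  [[0, 0, 0], [0, 0, 0], 0],
])

```text
time_s: 3.7
eef_pos: [594.4, 350.4, 180.9]
ee_rot: [-0.0, 0.999, -0.049, 0.001]
force: [-1.2, -0.1, 5.3]
grip_width: 0.154
grip_force: 68.4
```

Run:
```python
from h import *
import pickle
np.set_printoptions(precision=1,suppress=True)
s,t=pickle.load(open('c1.pkl','rb'))
hs=cv2.cvtColor(s['img'],cv2.COLOR_RGB2HSV).astype(int);ht=cv2.cvtColor(t['img'],cv2.COLOR_RGB2HSV).astype(int)
def comp(h,f,box):
    m=np.zeros(h.shape[:2],np.uint8);x,y,w,hh=box;m[y:y+hh,x:x+w]=f(h[y:y+hh,x:x+w])
    m=cv2.morphologyEx(m,cv2.MORPH_OPEN,np.ones((2,2)))
    k,_=cv2.findContours(m,cv2.RETR_EXTERNAL,cv2.CHAIN_APPROX_NONE);return max(k,key=cv2.contourArea)[:,0]
br=lambda c:(c[...,0]<12)&(c[...,1]>90)&(c[...,2]<140)
for n,d,h,box in(('s',s,hs,(215,205,45,45)),('t',t,ht,(240,210,40,55))):
    k=comp(h,br,box);print(n,k.min(0),k.max(0),k[k[:,1].argmin()],k[k[:,0].argmax()], k[k[:,1].argmax()])
bl=lambda c:(c[...,0]>100)&(c[...,0]<130)&(c[...,1]>120)
for n,d,h,box in(('s',s,hs,(240,250,60,45)),('t',t,ht,(300,180,60,60))):
    k=comp(h,bl,box);print('blue',n,cv2.approxPolyDP(k.reshape(-1,1,2),2.5,True)[:,0].tolist())
# walnuts on floors z~ 4+12.5
```

```text
s [224 211] [249 243] [233 211] [249 237] [231 243]
t [241 220] [274 258] [253 220] [274 239] [254 258]
blue s [[281, 261], [255, 268], [254, 274], [262, 287], [289, 282], [289, 274]]
blue t [[331, 197], [311, 202], [321, 228], [342, 222], [337, 208], [331, 214], [325, 210], [328, 204], [334, 204]]
```

>>> step_arm([
  [[0, 0, -1.5], [0, 0, 0], 0],
  [[0, 0, -3], [0, 0, 0], 0],
  [[0, 0, -4.5], [0, 0, 0], 0],
  [[0, 0, -4.5], [0, 0, 0], 0],
])

```text
time_s: 4.2
eef_pos: [594.6, 350.5, 226.6]
ee_rot: [-0.001, 0.999, -0.049, 0.001]
force: [-0.4, -0.3, -0.9]
grip_width: 0.155
grip_force: 68.2
```

>>> step_arm([
  [[-1.5, 0, 0], [0, 0, 0], 0],
  [[-3.5, 0, 0], [0, 0, 0], 0],
  [[-6, 0, 0], [0, 0, 0], 0],
  [[-9, 0, 0], [0, 0, 0], 0],
  [[-12, 0, 0], [0, 0, 0], 0],
  [[-15, 0, 0], [0, 0, 0], 0],
  [[-15, 0, 0], [0, 0, 0], 0],
])

```text
time_s: 5.08
eef_pos: [443.4, 365.4, 225.0]
ee_rot: [0.0, 0.999, -0.048, -0.0]
force: [-0.6, 0.0, -0.9]
grip_width: 0.15
grip_force: 68.3
```

Run:
```python
from h import *
import pickle
np.set_printoptions(precision=1,suppress=True)
s,t=pickle.load(open('c1.pkl','rb'))
# crock mouth: far rim point and side extremes
for n,d,L,Rr,T in(('t',t,241,274.7,220),('s',s,223.5,249.6,210.5)):
    E=np.array(d['extrinsics']);f=E[:2,2]/np.linalg.norm(E[:2,2])
    u=(L+Rr)/2;o=plane(d,u,T,94);print(n,'centre',o[:2]-f*50.5, 'width chk',np.linalg.norm(plane(d,L,T+16,94)-plane(d,Rr,T+16,94)))
for q in [(311,202),(331,197),(342,222),(321,228)]:print(plane(t,*q,38))
s2=cap('scene');cv2.imwrite('pics/f1.png',cv2.resize(s2['img'][110:240,150:320,::-1],(680,520),interpolation=cv2.INTER_CUBIC))
print(ctrl.sense()['force'])
```

```text
t centre [443.2 -16.9] width chk 96.2622029166218
s centre [451.8 -42.8] width chk 88.4797650746695
[ 507.3 -231.2   38. ]
[ 497.5 -297.8   38. ]
[ 404.6 -283.2   38. ]
[ 413.  -214.5   38. ]
[ 0.4 -0.3 -1.8]
```

View pics/f1.png

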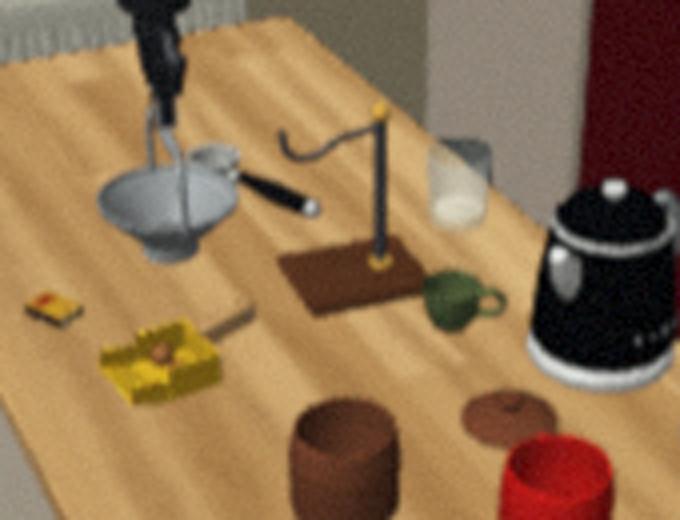

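```bash
cat > crock.py <<'E'
from h import *
np.set_printoptions(precision=1,suppress=True)
def disc(d,L,Rr,T,z,r):
    # rim circle: side extremes give tangent rays (in horizontal plane) , far point gives the range
    u=(L+Rr)/2;o,f=ray(d,u,T);f=f[:2]/np.linalg.norm(f[:2]);return plane(d,u,T,z)[:2]-f*r
if __name__=='__main__':
    import pickle
    s,t=pickle.load(open('c1.pkl','rb'))
    print(disc(t,241,275,219.5,94,50.5),disc(s,222.8,249.8,210,94,50.5))
    # foot: near bottom point
    for d,u,v in((t,255,258.5),(s,236,243.8)):
        o,f=ray(d,u,v);f=f[:2]/np.linalg.norm(f[:2]);print('foot',plane(d,u,v,0)[:2]+f*50.5)
    c=np.array([445,-20,94])
    for d in(s,t):
        print([proj(d,c+[50.5*np.cos(a),50.5*np.sin(a),0]) for a in np.radians([0,60,120,180,240,300])])
    cv2.imwrite('pics/c.png',np.hstack([cv2.resize(s['img'][200:250,210:260,::-1],(400,400),interpolation=cv2.INTER_CUBIC),cv2.resize(t['img'][212:262,233:283,::-1],(400,400),interpolation=cv2.INTER_CUBIC)]))
E
python3 crock.py
```

```text
[444.8 -17.5] [455.1 -41. ]
foot [466.  -19.2]
foot [463.4 -17.2]
[array([244.1, 212.2]), array([232.5, 207.7]), array([219.7, 211.3]), array([218. , 219.7]), array([229.9, 224.6]), array([243.2, 220.7])]
[array([251.2, 220.5]), array([241., 233.]), array([248.1, 247.5]), array([266., 249.]), array([276.1, 236. ]), array([268.5, 221.9])]
```

View pics/c.png

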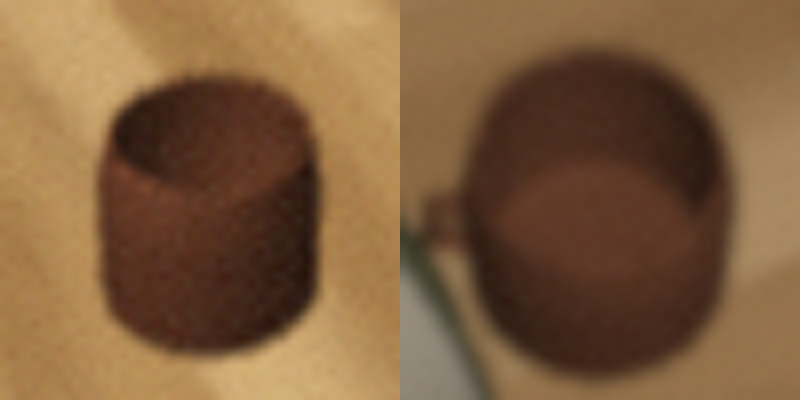

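Run:
```python
from h import *
import pickle
np.set_printoptions(precision=1,suppress=True)
s,t=pickle.load(open('c1.pkl','rb'))
pt,ps=(258,235),(236.3,226)
o1,r1=ray(t,*pt);o2,r2=ray(s,*ps)
A=np.stack([r1[:2],-r2[:2]],1);k=np.linalg.solve(A,(o2-o1)[:2]);print('axis',o1[:2]+k[0]*r1[:2])
for d,u,v in((t,256.7,246),(s,236.9,225)):
    o,f=ray(d,u,v);f=f[:2]/np.linalg.norm(f[:2]);print('near in',plane(d,u,v,94)[:2]+f*40)
for d,u,v in((t,257,218),(s,238,209)):
    o,f=ray(d,u,v);f=f[:2]/np.linalg.norm(f[:2]);print('far out',plane(d,u,v,94)[:2]-f*45)
c=np.array([454,-17,94])
for d in(s,t): print(proj(d,c),proj(d,c-[0,0,94]))
```

```text
axis [461.2 -26.3]
near in [450.1 -17.2]
near in [457.1 -40.3]
far out [455.4 -19.5]
far out [465.4 -32.9]
[233.2 214.8] [233.6 235.6]
[256.2 232.3] [256.1 246.8]
```

Run:
```python
from h import *
p,r=cur();print(p,inc(p,r,[460,-24,288],rot(-5.7)))
```

```text
[444.52079394 365.20615711 224.94037585] (array([ 5.34, 38.58, -6.3 ]), array([ 0. , -0. ,  0.1]))
```

>>> step_arm([
  [[0, 0, -3], [0, 0, 0], 0],
  [[0, 1.5, -6.3], [0, 0, 0], 0],
  [[1.5, 8, -6.3], [0, 0, 0], 0],
  [[3, 15, -6.3], [0, 0, 0], 0],
  [[4, 22, -6.3], [0, 0, 0], 0],
  [[5, 29, -6.3], [0, 0, 0], 0],
  [[5.3, 35, -6.3], [0, 0, 0], 0],
  [[5.3, 38.6, -6.3], [0, 0, 0], 0],
])

```text
time_s: 6.12
eef_pos: [459.8, -26.4, 287.8]
ee_rot: [0.0, 0.999, -0.05, 0.0]
force: [1.2, 0.4, -0.9]
grip_width: 0.158
grip_force: 68.7
```

>>> step_arm([
  [[0, 0, 0], [0, 0, 0], 0],
  [[0, 0, 0], [0, 0, 0], 0],
])

```text
time_s: 6.38
eef_pos: [460.0, -23.9, 287.8]
ee_rot: [-0.0, 0.999, -0.05, -0.0]
force: [0.5, 0.7, -1.7]
grip_width: 0.156
grip_force: 69.0
```

Run:
```python
from h import *
import pickle
s=cap('scene');t=cap('top');pickle.dump((s,t),open('c2.pkl','wb'))
print(cur()[0])
cv2.imwrite('pics/f2.png',np.hstack([cv2.resize(s['img'][165:255,190:290,::-1],(400,360),interpolation=cv2.INTER_CUBIC),cv2.resize(t['img'][180:270,210:310,::-1],(400,360),interpolation=cv2.INTER_CUBIC)]))
```

```text
[459.89473791 -22.87086593 287.84306326]
```

View pics/f2.png

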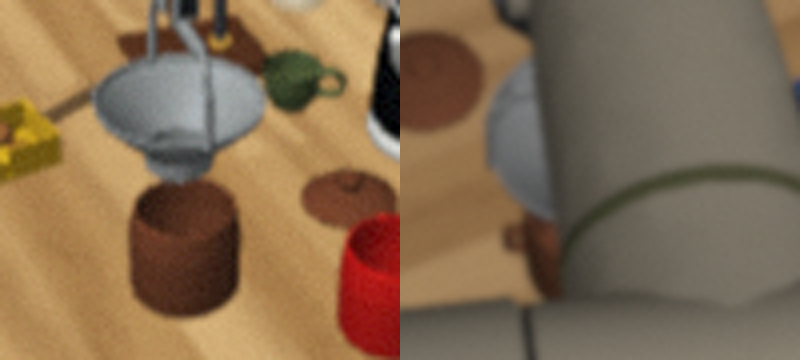

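>>> step_arm([
  [[0.25, 0.2, 0], [0, 0, 0], 0],
  [[0.25, 0.2, 2], [0, 0, 0], 0],
  [[0.25, 0.2, 4], [0, 0, 0], 0],
  [[0.25, 0.2, 5.4], [0, 0, 0], 0],
  [[0.25, 0.2, 5.4], [0, 0, 0], 0],
])

```text
time_s: 7.1
eef_pos: [461.8, -25.5, 233.3]
ee_rot: [-0.0, 0.999, -0.049, -0.001]
force: [-0.8, -0.6, -0.6]
grip_width: 0.154
grip_force: 69.0
```

>>> step_arm([
  [[0, 0, 0.3], [0, 0, 0], 0],
  [[0, 0, 0.3], [0, 0, 0], 0],
])

```text
time_s: 7.35
eef_pos: [462.1, -25.9, 231.2]
ee_rot: [0.0, 0.999, -0.049, 0.0]
force: [-0.7, 1.0, -1.0]
grip_width: 0.157
grip_force: 69.0
```

>>> step_arm([
  [[0, 0, 0.3], [0, 0, 0], 0],
  [[0, 0, 0.3], [0, 0, 0], 0],
])

```text
time_s: 7.6
eef_pos: [461.9, -25.9, 227.8]
ee_rot: [-0.0, 0.999, -0.049, -0.0]
force: [0.1, -0.3, -1.2]
grip_width: 0.152
grip_force: 69.0
```

>>> step_arm([
  [[0, 0, 0.3], [0, 0, 0], 0],
  [[0, 0, 0.3], [0, 0, 0], 0],
])

```text
time_s: 7.85
eef_pos: [461.8, -25.8, 224.7]
ee_rot: [-0.0, 0.999, -0.049, -0.0]
force: [-0.3, 0.6, -2.0]
grip_width: 0.155
grip_force: 69.0
```

>>> step_arm([
  [[0, 0, 0.2], [0, 0, 0], 0],
  [[0, 0, 0.2], [0, 0, 0], 0],
])

```text
time_s: 8.1
eef_pos: [461.9, -25.9, 222.7]
ee_rot: [-0.0, 0.999, -0.049, -0.0]
force: [-0.5, -0.4, -1.3]
grip_width: 0.158
grip_force: 69.0
```

>>> step_arm([
  [[0, 0, 0.2], [0, 0, 0], 0],
  [[0, 0, 0.2], [0, 0, 0], 0],
])

```text
time_s: 8.35
eef_pos: [461.9, -25.9, 220.7]
ee_rot: [-0.0, 0.999, -0.049, -0.0]
force: [0.2, 1.0, -1.2]
grip_width: 0.146
grip_force: 69.0
```

>>> step_arm([
  [[0, 0, 0.2], [0, 0, 0], 0],
  [[0, 0, 0.2], [0, 0, 0], 0],
])

```text
time_s: 8.6
eef_pos: [461.8, -25.9, 218.7]
ee_rot: [-0.0, 0.999, -0.049, -0.0]
force: [-0.1, -0.0, -1.5]
grip_width: 0.151
grip_force: 69.0
```

>>> step_arm([
  [[0, 0, 0.2], [0, 0, 0], 0],
  [[0, 0, 0.2], [0, 0, 0], 0],
])

```text
time_s: 8.85
eef_pos: [461.9, -25.9, 216.7]
ee_rot: [-0.0, 0.999, -0.049, -0.0]
force: [-1.0, -0.1, -0.9]
grip_width: 0.158
grip_force: 69.0
```

>>> step_arm([
  [[0, 0, 0.15], [0, 0, 0], 0],
  [[0, 0, 0.15], [0, 0, 0], 0],
])

```text
time_s: 9.1
eef_pos: [461.9, -25.9, 215.3]
ee_rot: [-0.0, 0.999, -0.049, -0.0]
force: [0.1, 0.6, -1.4]
grip_width: 0.155
grip_force: 69.0
```

Run:
```python
from h import *
s=cap('scene')
print(cur()[0],ctrl.sense()['force'])
cv2.imwrite('pics/f3.png',cv2.resize(s['img'][165:255,190:290,::-1],(600,540),interpolation=cv2.INTER_CUBIC))
```

```text
[461.91269801 -25.8992154  215.35992156] [-0.48635126 -0.61109611 -1.27952202]
```

View pics/f3.png

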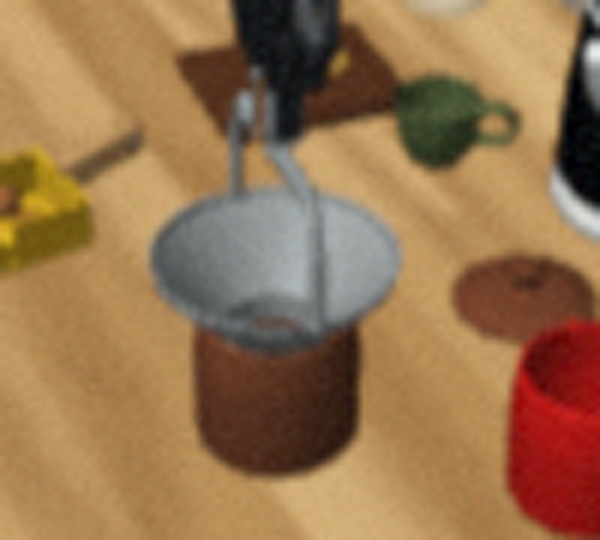

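The spout is inside the mouth and centred: funnel rim centre column 276, crock 276. I'll keep lowering until contact.

>>> step_arm([
  [[0, 0, 0.15], [0, 0, 0], 0],
  [[0, 0, 0.15], [0, 0, 0], 0],
])

```text
time_s: 9.4
eef_pos: [461.9, -25.9, 213.8]
ee_rot: [-0.0, 0.999, -0.049, -0.0]
force: [0.5, 0.3, -1.1]
grip_width: 0.156
grip_force: 69.0
```

>>> step_arm([
  [[0, 0, 0.15], [0, 0, 0], 0],
  [[0, 0, 0.15], [0, 0, 0], 0],
])

```text
time_s: 9.65
eef_pos: [462.0, -25.8, 212.5]
ee_rot: [-0.0, 0.999, -0.049, 0.0]
force: [-0.7, 0.8, -0.5]
grip_width: 0.154
grip_force: 69.2
```

>>> step_arm([
  [[0, 0, 0.15], [0, 0, 0], 0],
  [[0, 0, 0.15], [0, 0, 0], 0],
])

```text
time_s: 9.9
eef_pos: [462.3, -25.9, 211.9]
ee_rot: [0.0, 0.999, -0.049, 0.001]
force: [-1.2, 1.2, 8.5]
grip_width: 0.152
grip_force: 70.5
```

>>> step_arm([
  [[0, 0, 0.15], [0, 0, 0], 0],
  [[0, 0, 0.15], [0, 0, 0], 0],
])

```text
time_s: 10.15
eef_pos: [462.5, -25.9, 211.6]
ee_rot: [0.0, 0.999, -0.049, 0.002]
force: [-3.4, 2.3, 17.5]
grip_width: 0.159
grip_force: 72.1
```

>>> step_arm([
  [[0, 0, -0.2], [0, 0, 0], 0],
  [[0, 0, -0.2], [0, 0, 0], 65],
  [[0, 0, -0.2], [0, 0, 0], 65],
  [[0, 0, -0.2], [0, 0, 0], 65],
  [[0, 0, -2], [0, 0, 0], 65],
  [[0, 0, -5], [0, 0, 0], 65],
  [[0, 0, -9], [0, 0, 0], 65],
  [[0, 0, -13], [0, 0, 0], 100],
])

```text
time_s: 11.15
eef_pos: [461.8, -25.9, 340.5]
ee_rot: [-0.0, 0.999, -0.049, -0.0]
force: [1.0, -0.2, 0.8]
grip_width: 0.843
grip_force: 0.0
```

Run:
```python
from h import *
import pickle
s=cap('scene');t=cap('top');pickle.dump((s,t),open('c3.pkl','wb'))
s1,t1=pickle.load(open('c1.pkl','rb'))
def crop(d,x,y,w,h):return cv2.resize(d['img'][y:y+h,x:x+w,::-1],(266,300),interpolation=cv2.INTER_CUBIC)
# each 53.2x60 raw, scale 5
a=np.hstack([crop(s,165,175,53,60),crop(s,225,185,53,60),crop(s1,250,245,53,60)])
b=np.hstack([crop(t,150,260,53,60),crop(t1,300,170,53,60),crop(t1,350,160,53,60)])
cv2.imwrite('pics/m3.png',np.vstack([a,b]))
```

```text
(no output)
```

View pics/m3.png

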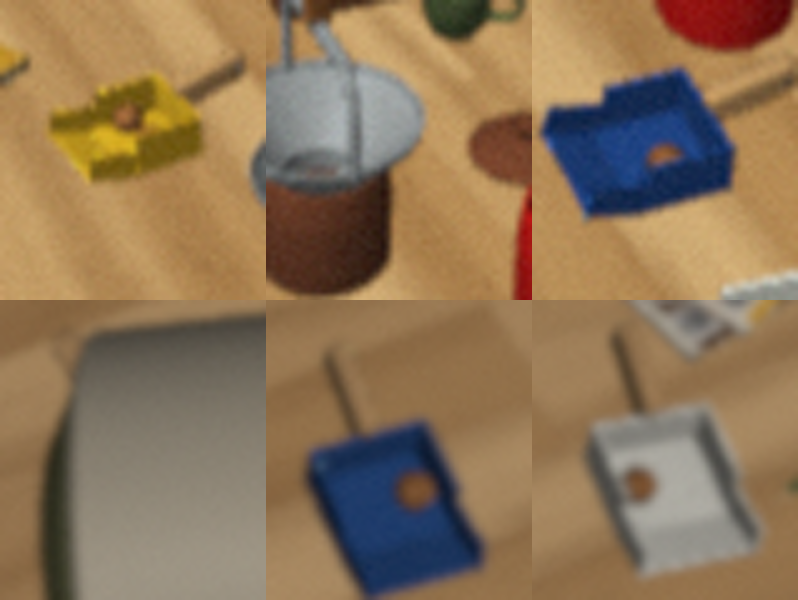

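```bash
cat > sc.py <<'E'
from h import *
np.set_printoptions(precision=1,suppress=True)
def scoop(t,bl,br,fr,fl,zf=18):
    BL,BR=plane(t,*bl,38),plane(t,*br,38);FL,FR=plane(t,*fl,zf),plane(t,*fr,zf)
    b,f=(BL+BR)/2,(FL+FR)/2;v=(b-f)[:2];w=(BR-BL)[:2]
    print('widths',np.linalg.norm(w),np.linalg.norm((FR-FL)[:2]),'len',np.linalg.norm(v),'yaw axis',np.degrees(np.arctan2(v[1],v[0])),'yaw back',np.degrees(np.arctan2(-w[0],w[1]))%180-180 if w[1]<0 else 0,'b',b,'f',f)
    return b,f
E
python3 - <<'E'
from sc import *
import pickle
s0,t0=pickle.load(open('c0.pkl','rb'));s1,t1=pickle.load(open('c1.pkl','rb'));s3,t3=pickle.load(open('c3.pkl','rb'))
L=lambda x,y,X,Y,o:((x-o)/5.02+X,(y-300)/5+Y)
print('blue');scoop(t1,L(310,455,300,170,266),L(425,425,300,170,266),L(482,560,300,170,266),L(372,597,300,170,266))
print('white');scoop(t1,L(590,425,350,160,532),L(710,405,350,160,532),L(757,545,350,160,532),L(642,575,350,160,532))
y=lambda x,y:(150+x/2.5,250+(y-400)/2.5)
print('yellow');scoop(t0,y(27,510),y(93,475),y(128,553),y(67,588))
# handle back ends by triangulation
print('yh',two(t0,y(33,443),s3,(213,187.8)))
print('bh',two(t1,L(340,350,300,170,266),s1,(302.3,258.6)))
print('wh',two(t1,L(622,330,350,160,532),s1,(190+352/2.5,180+302/2.5)))
# lines of handle in top, at z=59 top mid
print('yh line',plane(t0,*y(33,445),67),plane(t0,*y(53,489),52))
print('bh line',plane(t1,*L(338,352,300,170,266),67),plane(t1,*L(357,432,300,170,266),52))
print('wh line',plane(t1,*L(622,330,350,160,532),67),plane(t1,*L(641,412,350,160,532),52))
E
```

```text
blue
widths 77.61773079036442 74.96183459071584 len 94.29948945058464 yaw axis -4.576689849053627 yaw back -7.631744468849348 b [ 508.3 -265.    38. ] f [ 414.3 -257.5   18. ]
white
widths 81.19952308325469 78.92204249396686 len 99.33416337731548 yaw axis -11.880754243885448 yaw back -13.325109408554056 b [ 487.3 -449.9   38. ] f [ 390.1 -429.4   18. ]
yellow
widths 81.08667592071407 74.56178305521306 len 94.01690336082973 yaw axis 4.780541115681007 yaw back -174.00907425019798 b [419.3 251.5  38. ] f [325.7 243.7  18. ]
yh (array([488.4, 260.5,  41.4]), np.float64(2.035675295599007))
bh (array([ 574.5, -278.9,   48.2]), np.float64(6.7615547215697465))
wh (array([ 550.1, -464.8,   48.6]), np.float64(5.050379541541886))
yh line [472.5 260.9  67. ] [420.4 257.5  52. ]
bh line [ 559.3 -267.7   67. ] [ 509.2 -255.8   52. ]
wh line [ 537.3 -452.9   67. ] [ 484.9 -437.7   52. ]
```

Funnel sits level on the crock. Yellow holds two walnuts (seen from above), blue one and white one. The measured pan widths of 75–81 mm match the given 80. Yellow's grip point is at about (459,256), yaw 5.5°.

Run:
```python
from h import *
p,r=cur();p[2]=341.5;print(p,inc(p,r,[458.7,256,130],rot(5.5)))
```

```text
[462.90264572 -26.18287042 341.5       ] (array([ -3.34, -28.07,  21.09]), array([  0.1,  -0.4, -11.2]))
```

>>> step_arm([
  [[0, -6, 0], [0, 0, -4], 100],
  [[-1, -12, 0], [0, 0, -8], 100],
  [[-2, -18, 1], [0, 0, -11.2], 100],
  [[-3, -24, 5], [0, 0, -11.2], 100],
  [[-3.3, -28, 10], [0, 0, -11.2], 100],
  [[-3.3, -28.1, 15], [0, 0, -11.2], 100],
  [[-3.3, -28.1, 21], [0, 0, -11.2], 100],
  [[-3.3, -28.1, 21], [0, 0, -11.2], 100],
])

```text
time_s: 12.25
eef_pos: [454.4, 256.3, 125.8]
ee_rot: [0.001, 0.999, 0.048, -0.004]
force: [0.6, -0.5, 0.8]
grip_width: 0.999
grip_force: 0.0
```

Run:
```python
from h import *
import pickle
p,r=cur();print(p,inc(p,r,[458.7,256,28],rot(5.5)))
s=cap('scene')
cv2.imwrite('pics/y1.png',cv2.resize(s['img'][130:220,160:260,::-1],(700,630)[:2] if 0 else (660,594),interpolation=cv2.INTER_CUBIC))
```

```text
[454.35832246 256.31326027 125.75649789] (array([0.52, 0.06, 9.77]), array([0.1, 0.5, 0.1]))
```

View pics/y1.png

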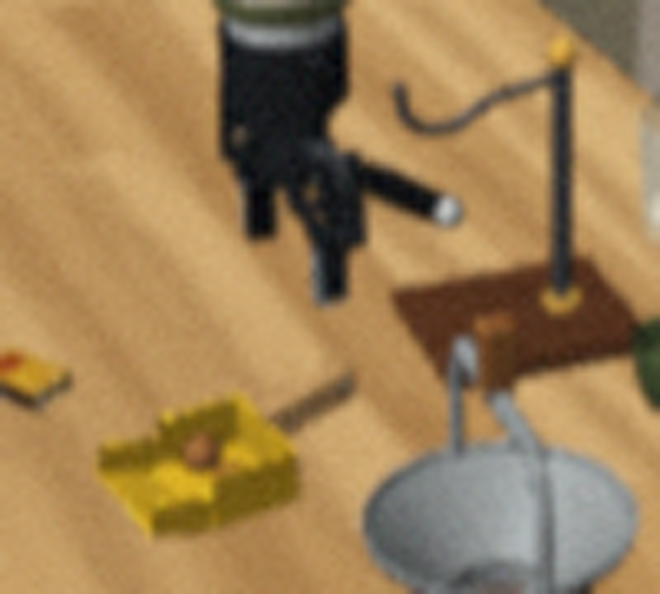

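Run:
```python
from h import *
p,r=cur();d=cap('scene')
f=lambda q:(proj(d,q)-[160,130])*6.6
y=r.apply([0,1,0])
print(f(p),f(p+r.apply([0,0,-13])+42*y),f(p+r.apply([0,0,-13])-42*y),f([458.7,256,46]),f([458.7+31,256+3,54]),f([458.7-31,256-3,38]))
```

```text
[295.71865891 274.76217505] [326.98370832 285.43250349] [263.47218486 227.62373432] [306.74881119 390.47663487] [350.4897791  365.93180189] [262.44907638 415.33501465]
```

>>> step_arm([
  [[0.6, 0.3, 3], [0, 0.5, 0], 100],
  [[0.6, 0.3, 6], [0, 0.5, 0], 100],
  [[0.6, 0.3, 8.5], [0, 0.5, 0], 100],
  [[0.6, 0.3, 9.8], [0, 0.5, 0], 100],
  [[0.6, 0.3, 9.8], [0, 0.5, 0], 100],
  [[0.6, 0.3, 9.8], [0, 0.5, 0], 40],
  [[0.6, 0.3, 9.8], [0, 0.5, 0], 0],
  [[0.6, 0.3, 9.8], [0, 0.5, 0], 0],
], squeeze=100)

```text
time_s: 13.35
eef_pos: [463.3, 254.7, 31.9]
ee_rot: [-0.0, 0.999, 0.048, 0.005]
force: [0.3, 0.4, -0.1]
grip_width: 0.378
grip_force: 0.0
```

>>> step_arm([
  [[0, 0, 0], [0, 0, 0], 0],
  [[0, 0, 0], [0, 0, 0], 0],
  [[0, 0, 0], [0, 0, 0], 0],
])

```text
time_s: 13.72
eef_pos: [463.2, 254.7, 31.8]
ee_rot: [-0.0, 0.999, 0.048, 0.005]
force: [-1.2, 0.1, 4.9]
grip_width: 0.171
grip_force: 96.9
```

>>> step_arm([
  [[0, 0, -1], [0, 0, 0], 0],
  [[0, 0, -2], [0, 0, 0], 0],
  [[0, 0, -4], [0, 0, 0], 0],
  [[0, 0, -7], [0, 0, 0], 0],
  [[0, 0, -12], [0, 0, 0], 0],
  [[0, 0, -17], [0, 0, 0], 0],
  [[0, 0, -21], [0, 0, 0], 0],
  [[0, 0, -21], [0, 0, 0], 0],
])

```text
time_s: 14.72
eef_pos: [462.0, 254.7, 244.8]
ee_rot: [-0.001, 0.999, 0.048, 0.007]
force: [-1.1, -0.1, -2.1]
grip_width: 0.165
grip_force: 97.2
```

Run:
```python
from h import *
s=cap('scene');cv2.imwrite('pics/y2.png',cv2.resize(s['img'][60:260,130:330,::-1],(600,600),interpolation=cv2.INTER_CUBIC))
print(cur()[0])
```

```text
[461.31029555 254.45784616 242.45147442]
```

View pics/y2.png

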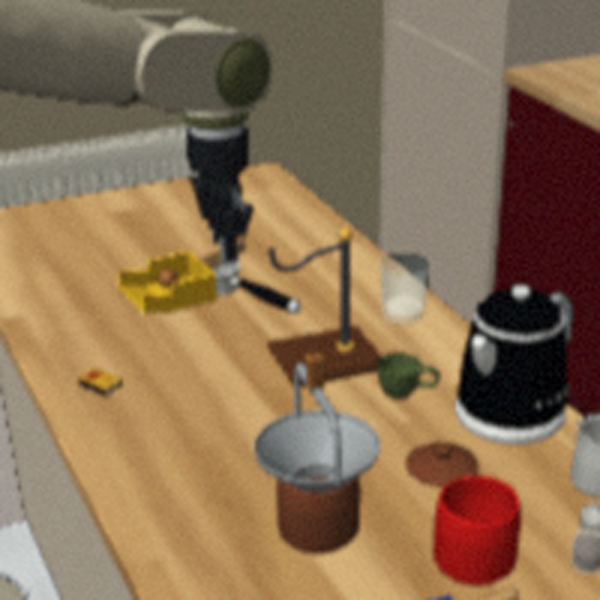

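Yellow scoop is held level at (170,280) with a walnut visible, and the funnel stands upright on the crock at (318,470). Next I'll compute the pour poses.

```bash
cat > pour.py <<'E'
from h import *
import sys
L=np.array([136,0,-17.8]); AX=np.array([462.2,-25.9])
def tcp(tilt,dx,z,yaw=-5.7):
    r=rot(yaw,tilt);c,s=np.cos(np.radians(yaw)),np.sin(np.radians(yaw))
    lip=np.array([AX[0]+dx*c,AX[1]+dx*s,z]);return lip+r.apply(L),r
if __name__=='__main__':
    np.set_printoptions(precision=2,suppress=True)
    p,r=cur();q=np.array([625,-42,310.]);print('A',p,inc(p,r,q,rot(-5.7)))
    for a,dx,z in((15,45,190),(20,38,155),(30,35,152),(40,35,152),(50,35,152)):
        t=tcp(a,dx,z);print(a,t[0],inc(q,rot(-5.7),*t))
E
python3 pour.py
```

```text
A [461.31 254.46 242.45] (array([13.5 , 31.09, -6.62]), array([-0.1, -0.6, 11.2]))
15 [633.11 -42.96 242.39] (array([0.82, 0.01, 6.76]), array([ 0., 15.,  0.]))
20 [621.12 -41.76 218.24] (array([-0.39,  0.01,  9.18]), array([ 0., 20.,  0.]))
30 [605.37 -40.19 235.42] (array([-1.97,  0.01,  7.46]), array([ 0., 30.,  0.]))
40 [589.31 -38.59 253.05] (array([-3.59,  0.01,  5.69]), array([-0., 40.,  0.]))
50 [570.45 -36.7  267.62] (array([-5.48,  0.01,  4.24]), array([ 0., 50., -0.]))
```

>>> step_arm([
  [[0, 0.3, -2], [0, -0.6, 0], 0],
  [[0.2, 1, -4.5], [0, -0.6, 1], 0],
  [[0.8, 2.5, -6.6], [0, -0.6, 2.5], 0],
  [[2, 5, -6.7], [0, -0.6, 4], 0],
  [[3.5, 8.5, -6.7], [0, -0.6, 5.5], 0],
  [[5, 12.5, -6.7], [0, -0.6, 7], 0],
  [[6.5, 16.5, -6.7], [0, -0.6, 8.5], 0],
  [[8, 20, -6.7], [0, -0.6, 10], 0],
])

```text
time_s: 15.78
eef_pos: [559.7, 61.6, 307.5]
ee_rot: [-0.0, 0.999, -0.04, -0.002]
force: [0.8, 0.6, -1.5]
grip_width: 0.168
grip_force: 97.3
```

>>> step_arm([
  [[1.6, 3.5, 0], [0, 0, 0.8], 0],
  [[3, 6.3, 0], [0, 0, 1.2], 0],
  [[4.2, 8.5, 0], [0, 0, 1.2], 0],
  [[5, 10, 0], [0, 0, 1.2], 0],
  [[5.4, 10.8, 0], [0, 0, 1.2], 0],
  [[5.5, 11.1, 0], [0, 0, 1.2], 0],
  [[5.5, 11.1, 0], [0, 0, 1.2], 0],
])

```text
time_s: 16.65
eef_pos: [605.7, -51.5, 308.9]
ee_rot: [-0.0, 0.999, -0.049, -0.001]
force: [-0.6, 0.1, -1.8]
grip_width: 0.167
grip_force: 97.3
```

```bash
python3 pour.py
python3 - <<'E'
from h import *
import pickle
s=cap('scene');pickle.dump(s,open('c4.pkl','wb'))
hs=cv2.cvtColor(s['img'],cv2.COLOR_RGB2HSV).astype(int)
m=((hs[...,0]>22)&(hs[...,0]<34)&(hs[...,1]>170)&(hs[...,2]>70)).astype(np.uint8);m[:,:190]=0
k,_=cv2.findContours(m,0,1);print([(cv2.contourArea(c),cv2.boundingRect(c)) for c in k if cv2.contourArea(c)>30])
p,r=cur();print('pred lip',proj(s,p+r.apply([-136,0,17.8])),'corner',proj(s,p+r.apply([-136,40,17.8])),proj(s,p+r.apply([-136,-40,17.8])),proj(s,p+r.apply([-41,40,-6.2])))
E
```

```text
A [605.67 -51.46 308.93] (array([ 1.83, -1.13, -0.11]), array([-0. ,  0.1,  0.1]))
15 [633.11 -42.96 242.39] (array([0.82, 0.01, 6.76]), array([ 0., 15.,  0.]))
20 [621.12 -41.76 218.24] (array([-0.39,  0.01,  9.18]), array([ 0., 20.,  0.]))
30 [605.37 -40.19 235.42] (array([-1.97,  0.01,  7.46]), array([ 0., 30.,  0.]))
40 [589.31 -38.59 253.05] (array([-3.59,  0.01,  5.69]), array([-0., 40.,  0.]))
50 [570.45 -36.7  267.62] (array([-5.48,  0.01,  4.24]), array([ 0., 50., -0.]))
[(85.0, (238, 158, 22, 15))]
pred lip [239.70258953 167.4139779 ] corner [244.04692749 173.17265167] [235.56452972 161.92873787] [271.80240689 161.62922415]
```

>>> step_arm([
  [[0.5, -0.3, 0], [0, 2, 0], 0],
  [[1.2, -0.7, 0.5], [0, 5, 0], 0],
  [[2, -1, 2], [0, 9, 0], 0],
  [[2.5, -1.1, 4], [0, 12, 0], 0],
  [[2.6, -1.1, 6.6], [0, 15, 0], 0],
  [[2.6, -1.1, 6.6], [0, 15, 0], 0],
])

```text
time_s: 17.45
eef_pos: [631.4, -42.6, 241.4]
ee_rot: [0.006, 0.991, -0.049, 0.127]
force: [0.1, 1.0, -0.6]
grip_width: 0.169
grip_force: 97.3
```

Run:
```python
from pour import *
p,r=cur();print(p)
s=cap('scene')
for n,c in(('lip',[-136,0,17.8]),('c1',[-136,40,17.8]),('c2',[-136,-40,17.8])):print(n,(proj(s,p+r.apply(c))-[200,120])*6)
cv2.imwrite('pics/p1.png',cv2.resize(s['img'][120:220,200:320,::-1],(720,600),interpolation=cv2.INTER_CUBIC))
for a,dx,z in((20,38,155),(25,36,153),(30,35,152),(40,35,152),(50,35,152)):
    t=tcp(a,dx,z);print(a,inc(p,r,*t))
```

```text
[631.35099961 -42.62670961 241.36037199]
lip [287.55054358 421.81789228]
c1 [313.29248875 457.67126174]
c2 [262.96390267 387.57363006]
20 (array([-1.58,  0.02,  1.98]), array([-0.1,  5.4,  0.1]))
25 (array([-2.14,  0.02,  0.97]), array([-0.1, 10.4,  0.1]))
30 (array([-2.68,  0.01, -0.08]), array([-0.1, 15.4,  0. ]))
40 (array([-3.79,  0.01, -2.2 ]), array([-0.1, 25.4,  0. ]))
50 (array([-5.26,  0.  , -4.09]), array([-0.1, 35.4,  0. ]))
```

View pics/p1.png

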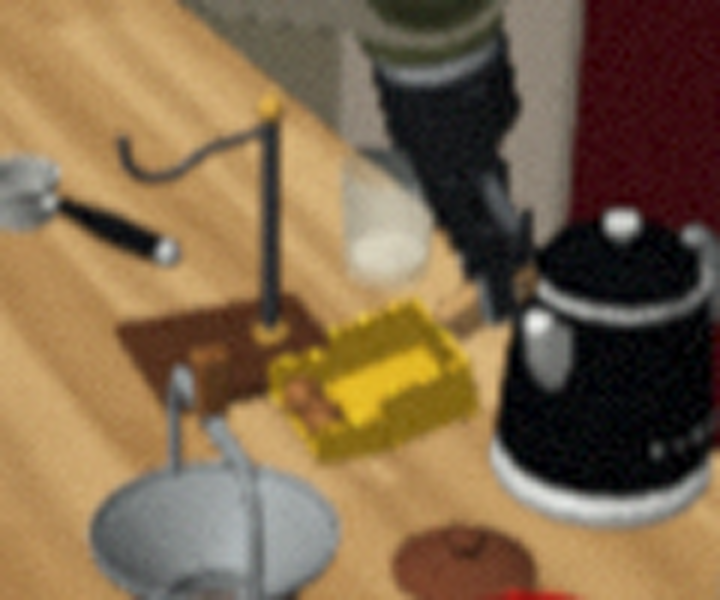

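The scoop lip at (295,425) is where predicted, with both walnuts near it at (310,400). I'll lower it and pour.

>>> step_arm([
  [[-0.4, 0, 0.8], [0, 0, 0], 0],
  [[-1, 0, 2], [0, 0, 0], 0],
  [[-1.5, 0, 3], [0, 0, 0], 0],
  [[-1.5, 0, 2.5], [0, 2.5, 0], 0],
  [[-1.6, 0, 2], [0, 5.4, 0], 0],
  [[-1.9, 0, 1.5], [0, 8, 0], 0],
  [[-2.1, 0, 1], [0, 10.4, 0], 0],
  [[-2.1, 0, 1], [0, 10.4, 0], 0],
])

```text
time_s: 18.5
eef_pos: [614.5, -41.7, 227.6]
ee_rot: [0.011, 0.975, -0.048, 0.218]
force: [1.1, -0.9, -1.3]
grip_width: 0.169
grip_force: 97.4
```

>>> step_arm([
  [[-0.5, 0, -0.5], [0, 5, 0], 0],
  [[-0.9, 0, -0.9], [0, 10, 0], 0],
  [[-1.3, 0, -1.1], [0, 15, 0], 0],
  [[-2, 0, -1.6], [0, 20, 0], 0],
  [[-2.7, 0, -2], [0, 25, 0], 0],
  [[-2.7, 0, -2], [0, 25, 0], 0],
  [[-2.7, 0, -2], [0, 25, 0], 0],
  [[-2.7, 0, -2], [0, 25, 0], 0],
])

```text
time_s: 19.5
eef_pos: [582.5, -38.4, 234.3]
ee_rot: [0.02, 0.904, -0.045, 0.424]
force: [-1.1, 0.1, -0.5]
grip_width: 0.167
grip_force: 97.6
```

```bash
cat > nuts.py <<'E'
from h import *
def nuts(d):
    h=cv2.cvtColor(d['img'],cv2.COLOR_RGB2HSV).astype(int)
    m=((h[...,0]<16)&(h[...,1]>110)&(h[...,2]>60)&(h[...,2]<200)).astype(np.uint8)
    k,_=cv2.findContours(m,0,1);return [(int(cv2.contourArea(c)),cv2.boundingRect(c)) for c in k if 12<cv2.contourArea(c)<200]
if __name__=='__main__':
    print(cur()[0],ctrl.sense()['force'])
    for n in('scene','top'):print(n,nuts(cap(n)))
E
python3 nuts.py
python3 - <<'E'
from pour import *
p,r=cur()
for a,dx,z in((45,35,152),(50,35,152)):
    t=tcp(a,dx,z);print(a,t[0],inc(p,r,*t))
E
```

```text
[582.52252079 -38.38729322 234.31593889] [-1.14850188  0.14563569 -0.5377225 ]
scene [(123, (384, 364, 22, 20)), (13, (466, 316, 46, 39)), (31, (292, 308, 7, 7)), (16, (404, 265, 61, 51)), (15, (462, 107, 19, 12)), (15, (424, 94, 16, 9))]
top [(52, (8, 375, 18, 9)), (16, (44, 360, 12, 7)), (33, (121, 350, 7, 8)), (16, (5, 319, 10, 6)), (13, (37, 305, 11, 11)), (63, (13, 305, 24, 15)), (32, (49, 297, 16, 12)), (28, (152, 248, 26, 21)), (36, (494, 245, 18, 18)), (21, (246, 245, 7, 8)), (15, (179, 241, 16, 15)), (17, (232, 234, 13, 20)), (19, (327, 205, 6, 6)), (36, (501, 191, 11, 12)), (58, (474, 153, 22, 27)), (24, (413, 141, 9, 8)), (138, (0, 38, 83, 24)), (168, (86, 4, 125, 35)), (12, (212, 0, 15, 6))]
45 [580.19371092 -37.67733806 260.75302295] (array([ 1.88, -0.05, -1.87]), array([-0.1, -5.3,  0. ]))
50 [570.44565131 -36.70435236 267.62366372] (array([ 1.78, -0.05, -3.06]), array([-0.1, -0.3,  0. ]))
```

>>> step_arm([
  [[0.9, 0, -1.5], [0, 0, 0], 0],
  [[1.8, 0, -3], [0, 0, 0], 0],
  [[1.8, 0, -3], [0, 3, 0], 0],
  [[1.8, 0, -3], [0, 3, 0], 0],
  [[1.8, 0, -3], [0, 3, 0], 0],
  [[1.8, 0, -3], [0, 3, 0], 0],
])

```text
time_s: 20.35
eef_pos: [570.9, -37.4, 267.4]
ee_rot: [0.022, 0.893, -0.044, 0.448]
force: [-0.2, 1.1, -1.8]
grip_width: 0.171
grip_force: 97.4
```

Run:
```python
from pour import *
p,r=cur();print(p)
s=cap('scene');t=cap('top')
a=cv2.resize(s['img'][135:235,210:290,::-1],(400,500),interpolation=cv2.INTER_CUBIC);b=cv2.resize(t['img'][180:280,200:280,::-1],(400,500),interpolation=cv2.INTER_CUBIC)
cv2.imwrite('pics/p2.png',np.hstack([a,b]))
```

```text
[570.89225099 -37.36725993 267.40509978]
```

View pics/p2.png

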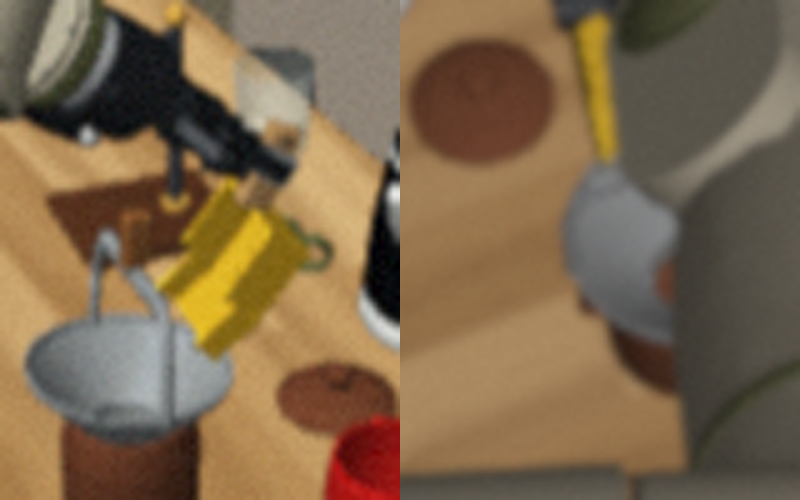

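The yellow scoop is empty, with only bare pan at (235,290), and no walnut lies outside the funnel. I'll carry it back to its place.

```bash
cat > plan.py <<'E'
from h import *
def plan(wps,start=None):
    p,r=start or cur()
    print('from',np.round(p,1))
    for w in wps:
        d,v=inc(p,r,w[:3],rot(w[3],w[4] if len(w)>4 else 0));print(w,'->',np.round(d,1).tolist(),np.round(v).tolist() if 0 else v.tolist())
E
python3 - <<'E'
from plan import *
plan([(600,-40,300,-5.7,35),(625,-42,320,-5.7,15),(625,-42,320,-5.7,0.5)])
plan([(570,65,320,0,.5),(463,254,300,5.5,.5),(463.2,254.7,120,5.5,.6),(463.2,254.7,33,5.5,.6)],(np.array([625,-42,320.]),rot(-5.7,.5)))
E
```

```text
from [570.8 -37.4 267.4]
(600, -40, 300, -5.7, 35) -> [4.4, -0.0, 0.4] [-0.1, -18.3, 0.0]
(625, -42, 320, -5.7, 15) -> [7.5, -0.1, 1.2] [-0.1, -38.3, 0.0]
(625, -42, 320, -5.7, 0.5) -> [7.5, -0.1, 1.2] [-0.1, -52.8, 0.0]
from [625. -42. 320.]
(570, 65, 320, 0, 0.5) -> [-6.5, -10.1, -0.1] [0.0, 0.0, -5.7]
(463, 254, 300, 5.5, 0.5) -> [-19.1, -27.8, 1.8] [0.1, 0.0, -11.2]
(463.2, 254.7, 120, 5.5, 0.6) -> [-19.2, -27.9, 19.8] [0.1, 0.1, -11.2]
(463.2, 254.7, 33, 5.5, 0.6) -> [-19.3, -27.9, 28.5] [0.1, 0.1, -11.2]
```

>>> step_arm([
  [[2.2, 0, 0.2], [0, -9, 0], 0],
  [[4.4, 0, 0.4], [0, -18, 0], 0],
  [[6, 0, 0.8], [0, -28, 0], 0],
  [[7.5, -0.1, 1.2], [0, -38, 0], 0],
  [[7.5, -0.1, 1.2], [0, -46, 0], 0],
  [[7.5, -0.1, 1.2], [0, -52.8, 0], 0],
  [[7.5, -0.1, 1.2], [0, -52.8, 0], 0],
])

```text
time_s: 21.32
eef_pos: [626.5, -42.2, 317.9]
ee_rot: [0.0, 0.999, -0.05, 0.003]
force: [0.9, 0.3, -2.0]
grip_width: 0.166
grip_force: 97.4
```

>>> step_arm([
  [[-3, -5, 0], [0, 0, -3], 0],
  [[-6.5, -10, 0], [0, 0, -6], 0],
  [[-10, -15, 0], [0, 0, -9], 0],
  [[-14, -20.5, 0], [0, 0, -11.2], 0],
  [[-17.5, -25.5, 0], [0, 0, -11.2], 0],
  [[-19.2, -27.9, 0], [0, 0, -11.2], 0],
  [[-19.2, -27.9, 4], [0, 0, -11.2], 0],
  [[-19.2, -27.9, 8], [0, 0, -11.2], 0],
])

```text
time_s: 22.32
eef_pos: [461.4, 255.0, 238.4]
ee_rot: [-0.0, 0.999, 0.049, 0.007]
force: [0.2, 0.2, -1.8]
grip_width: 0.164
grip_force: 97.5
```

Run:
```python
from plan import *
plan([(463.2,254.7,60,5.5,.6),(463.2,254.7,33,5.5,.6)])
```

```text
from [461.4 255.  238.4]
(463.2, 254.7, 60, 5.5, 0.6) -> [-0.1, 0.0, 17.8] [-0.0, -0.2, 0.1]
(463.2, 254.7, 33, 5.5, 0.6) -> [-0.1, 0.0, 20.5] [-0.0, -0.2, 0.1]
```

>>> step_arm([
  [[0, 0, 5], [0, 0, 0], 0],
  [[0, 0, 10], [0, 0, 0], 0],
  [[0, 0, 14], [0, -0.2, 0], 0],
  [[0, 0, 17], [0, -0.2, 0], 0],
  [[0, 0, 19], [0, -0.2, 0], 0],
  [[0, 0, 20], [0, -0.2, 0], 0],
  [[0, 0, 20.4], [0, -0.2, 0], 0],
  [[0, 0, 20.4], [0, -0.2, 0], 0],
])

```text
time_s: 23.32
eef_pos: [464.1, 254.8, 35.5]
ee_rot: [0.0, 0.999, 0.048, 0.003]
force: [0.2, 0.2, -1.0]
grip_width: 0.172
grip_force: 97.5
```

>>> step_arm([
  [[0, 0, 0.1], [0, 0, 0], 0],
  [[0, 0, 0.1], [0, 0, 0], 0],
])

```text
time_s: 23.58
eef_pos: [464.0, 254.8, 34.1]
ee_rot: [0.0, 0.999, 0.048, 0.003]
force: [-0.0, -0.3, -1.0]
grip_width: 0.169
grip_force: 97.5
```

>>> step_arm([
  [[0, 0, 0.2], [0, 0.2, 0], 0],
  [[0, 0, 0.25], [0, 0.2, 0], 0],
  [[0, 0, 0.25], [0, 0.2, 0], 60],
  [[0, 0, 0.25], [0, 0.2, 0], 100],
  [[0, 0, 0.25], [0, 0.2, 0], 100],
])

```text
time_s: 24.2
eef_pos: [463.8, 254.7, 31.3]
ee_rot: [0.0, 0.999, 0.048, 0.004]
force: [-0.9, 0.9, -0.7]
grip_width: 0.797
grip_force: 0.0
```

>>> step_arm([
  [[0, 0, -2], [0, 0, 0], 100],
  [[0, 0, -6], [0, 0, 0], 100],
  [[0, 0, -12], [0, 0, 0], 100],
  [[0, 0, -18], [0, 0, 0], 100],
  [[0, 0, -24], [0, 0, 0], 100],
  [[0, 0, -30], [0, 0, 0], 100],
  [[0, 0, -30], [0, 0, 0], 100],
])

```text
time_s: 25.08
eef_pos: [462.2, 255.2, 335.7]
ee_rot: [-0.001, 0.999, 0.048, 0.009]
force: [-0.7, 0.7, -0.9]
grip_width: 1.0
grip_force: 0.0
```

```bash
cat > masks.py <<'E'
from h import *
import pickle
def con(d,f,box,mn=40):
    h=cv2.cvtColor(d['img'],cv2.COLOR_RGB2HSV).astype(int);m=np.zeros(h.shape[:2],np.uint8);x,y,w,hh=box;m[y:y+hh,x:x+w]=f(h[y:y+hh,x:x+w])
    k,_=cv2.findContours(m,0,cv2.CHAIN_APPROX_NONE);k=[c for c in k if cv2.contourArea(c)>mn];c=max(k,key=cv2.contourArea) if k else None
    if c is None: return None
    M=cv2.moments(c);return round(M['m10']/M['m00'],1),round(M['m01']/M['m00'],1),cv2.contourArea(c),cv2.boundingRect(c)
bl=lambda c:(c[...,0]>100)&(c[...,0]<130)&(c[...,1]>120)
ye=lambda c:(c[...,0]>22)&(c[...,0]<34)&(c[...,1]>170)&(c[...,2]>70)
wh=lambda c:(c[...,1]<50)&(c[...,2]>90)
br=lambda c:(c[...,0]<12)&(c[...,1]>90)&(c[...,2]<140)
def report(s,t):
    print('blue',con(s,bl,(230,230,90,70)),con(t,bl,(290,170,80,80)))
    print('white',con(s,wh,(262,285,65,60)),con(t,wh,(340,165,70,70)))
    print('yellow',con(s,ye,(150,170,80,60)),con(t,ye,(140,260,90,80)))
    print('lid',con(s,br,(258,198,35,35)),con(t,br,(190,175,50,45)))
if __name__=='__main__':
    for f in('c0.pkl','c1.pkl','c3.pkl'):print(f);report(*pickle.load(open(f,'rb')))
    s,t=cap('scene'),cap('top');print('now');report(s,t);pickle.dump((s,t),open('now.pkl','wb'))
E
python3 masks.py
python3 - <<'E'
from plan import *
plan([(480,60,390,0),(547,-271,330,-6.5),(547,-271,130,-6.5)])
E
```

```text
c0.pkl
blue (271.3, 273.8, 655.0, (253, 260, 37, 28)) None
white (295.1, 316.8, 1016.0, (274, 299, 43, 35)) (378.6, 195.7, 3800.5, (340, 165, 70, 70))
yellow None None
lid (278.4, 217.6, 290.5, (266, 208, 24, 24)) (216.0, 199.9, 464.5, (202, 189, 28, 23))
c1.pkl
blue (271.3, 273.7, 658.0, (253, 259, 36, 29)) (324.9, 211.5, 641.0, (310, 196, 32, 33))
white (295.1, 316.8, 1017.5, (274, 299, 43, 35)) (378.3, 197.2, 708.0, (362, 181, 33, 34))
yellow (184.0, 203.5, 62.5, (176, 198, 17, 11)) None
lid (278.5, 217.5, 289.0, (266, 208, 25, 24)) (215.9, 199.9, 468.0, (202, 189, 28, 23))
c3.pkl
blue (271.4, 273.8, 659.0, (253, 259, 37, 29)) (326.4, 211.6, 569.0, (313, 196, 29, 33))
white (295.1, 316.8, 1017.5, (274, 299, 43, 35)) (378.3, 197.2, 706.0, (362, 181, 33, 34))
yellow (184.3, 203.5, 56.5, (176, 197, 17, 12)) None
lid (278.3, 217.5, 297.0, (266, 208, 24, 24)) (215.9, 199.9, 468.0, (202, 189, 28, 23))
now
blue (271.3, 273.8, 657.0, (253, 260, 37, 28)) (324.9, 211.6, 646.0, (310, 196, 32, 33))
white (295.1, 316.8, 1017.0, (274, 299, 43, 35)) (378.3, 197.2, 708.0, (362, 181, 33, 34))
yellow (189.7, 201.8, 122.5, (178, 191, 26, 19)) None
lid (278.2, 217.2, 285.5, (266, 208, 24, 24)) (216.7, 199.3, 429.5, (202, 189, 28, 23))
from [461.1 254.8 330.9]
(480, 60, 390, 0) -> [0.0, 19.6, -5.9] [0.0, -0.5, 5.5]
(547, -271, 330, -6.5) -> [3.5, 53.2, 0.2] [0.0, -0.5, 12.0]
(547, -271, 130, -6.5) -> [3.3, 53.1, 20.2] [0.0, -0.5, 12.0]
```

Nothing else has shifted. Next is the blue scoop.

>>> step_arm([
  [[0, 0, -1], [0, 0, 0], 100],
  [[0.3, 6, -2], [0, -0.5, 1.5], 100],
  [[0.6, 12, -3], [0, -0.5, 3], 100],
  [[1, 18, -3], [0, -0.5, 4.5], 100],
  [[1.4, 24, -3], [0, -0.5, 6], 100],
  [[1.8, 30, -3], [0, -0.5, 7.5], 100],
  [[2.2, 36, -2], [0, -0.5, 9], 100],
  [[2.6, 42, 0], [0, -0.5, 10.5], 100],
])

```text
time_s: 26.18
eef_pos: [527.7, -162.0, 332.0]
ee_rot: [0.0, 0.999, -0.044, 0.0]
force: [0.6, 0.8, 0.3]
grip_width: 1.001
grip_force: 0.0
```

>>> step_arm([
  [[0.2, 5, 2], [0, 0, 1], 100],
  [[0.5, 9, 6], [0, 0, 1.5], 100],
  [[0.7, 11, 11], [0, 0, 1.5], 100],
  [[0.7, 11, 16], [0, 0, 1.5], 100],
  [[0.7, 11, 20], [0, 0, 1.5], 100],
  [[0.7, 11, 20], [0, 0, 1.5], 100],
])

```text
time_s: 26.92
eef_pos: [523.8, -269.2, 129.5]
ee_rot: [-0.002, 0.998, -0.056, -0.003]
force: [0.6, -0.4, 0.4]
grip_width: 0.998
grip_force: 0.0
```

Run:
```python
from plan import *
from masks import *
plan([(547,-271,60,-6.5),(547,-271,31,-6.5)])
s=cap('scene');p,r=cur();g=np.array([547,-271,46]);d=np.array([.9936,-.113,0])
print('blue',con(s,bl,(230,230,90,70)))
print('grip pred',proj(s,g),'end',proj(s,g+31*d+[0,0,8]),'pan c',proj(s,g-77*d-[0,0,10]),'tcp',proj(s,p))
# yellow check vs predicted for its pose
g=np.array([460,253,46]);print(proj(s,g-77*np.array([.995,.096,0])-[0,0,10]), 'y pan centroid was',con(pickle.load(open('c3.pkl','rb'))[0],ye,(150,170,80,60)))
```

```text
from [ 523.8 -269.2  129.5]
(547, -271, 60, -6.5) -> [2.4, -0.1, 6.9] [-0.2, 0.3, 0.0]
(547, -271, 31, -6.5) -> [2.4, -0.0, 9.8] [-0.2, 0.3, 0.0]
blue (271.4, 273.7, 657.0, (253, 259, 37, 29))
grip pred [292.89220131 260.83699837] end [301.71394056 256.73684619] pan c [270.77129282 268.89073405] tcp [288.5744846  241.91969385]
[190.11069798 196.8280187 ] y pan centroid was (184.3, 203.5, 56.5, (176, 197, 17, 12))
```

>>> step_arm([
  [[1.5, 0.3, 0], [0, 0.3, 0], 100],
  [[2.6, 0.3, 2], [0, 0.3, 0], 100],
  [[2.6, 0.3, 6], [0, 0.3, 0], 100],
  [[2.6, 0.3, 8.5], [0, 0.3, 0], 100],
  [[2.6, 0.3, 9.8], [0, 0.3, 0], 100],
  [[2.6, 0.3, 9.8], [0, 0.3, 0], 40],
  [[2.6, 0.3, 9.8], [0, 0.3, 0], 0],
  [[2.6, 0.3, 9.8], [0, 0.3, 0], 0],
])

```text
time_s: 27.98
eef_pos: [551.0, -276.4, 35.5]
ee_rot: [0.001, 0.998, -0.056, 0.003]
force: [-0.6, -0.6, 0.1]
grip_width: 0.377
grip_force: 0.0
```

>>> step_arm([
  [[0, 0, 0], [0, 0, 0], 0],
  [[0, 0, 0], [0, 0, 0], 0],
  [[0, 0, 0], [0, 0, 0], 0],
  [[0, 0, 0], [0, 0, 0], 0],
])

```text
time_s: 28.48
eef_pos: [551.0, -276.2, 35.1]
ee_rot: [0.001, 0.998, -0.056, 0.003]
force: [0.8, 1.7, 5.5]
grip_width: 0.165
grip_force: 99.1
```

Run:
```python
from plan import *
from masks import *
s=cap('scene');print('blue',con(s,bl,(230,230,90,70)))
plan([(549,-273,150,-6.5),(560,-270,320,-6.5),(625,-150,320,-6),(632,-43,320,-5.7)])
```

```text
blue (271.6, 274.5, 662.0, (253, 260, 37, 28))
from [ 551.  -276.2   35.1]
(549, -273, 150, -6.5) -> [-0.2, -0.3, -11.5] [0.0, -0.4, 0.0]
(560, -270, 320, -6.5) -> [1.0, -0.7, -28.5] [0.0, -0.4, 0.0]
(625, -150, 320, -6) -> [6.1, -13.4, -28.5] [0.0, -0.4, -0.5]
(632, -43, 320, -5.7) -> [5.6, -24.1, -28.5] [0.0, -0.4, -0.8]
```

>>> step_arm([
  [[0, 0, -1], [0, 0, 0], 0],
  [[0, 0, -2.5], [0, 0, 0], 0],
  [[0, 0, -5], [0, 0, 0], 0],
  [[0, 0, -9], [0, 0, 0], 0],
  [[0, 0, -14], [0, 0, 0], 0],
  [[0, 0, -20], [0, 0, 0], 0],
  [[0.3, -0.5, -25], [0, 0, 0], 0],
  [[0.8, -1.5, -28], [0, 0, 0], 0],
])

```text
time_s: 29.52
eef_pos: [558.6, -261.9, 318.2]
ee_rot: [0.002, 0.998, -0.057, 0.004]
force: [0.6, -0.3, -1.0]
grip_width: 0.167
grip_force: 98.3
```

>>> step_arm([
  [[0.5, -2, -0.5], [0, 0, 0], 0],
  [[1.5, -5, -0.5], [0, 0, 0], 0],
  [[2.5, -9, -0.5], [0, 0, 0], 0],
  [[3.5, -13, -0.5], [0, 0, 0], 0],
  [[4.3, -17, -0.5], [0, 0, 0], 0],
  [[4.8, -20, -0.5], [0, 0, 0], 0],
  [[4.8, -22, -0.5], [0, 0, 0.8], 0],
  [[4.8, -22.6, -0.5], [0, 0, 0.8], 0],
])

```text
time_s: 30.52
eef_pos: [631.5, -40.8, 318.4]
ee_rot: [0.0, 0.998, -0.062, 0.002]
force: [0.2, 0.2, -1.1]
grip_width: 0.167
grip_force: 98.3
```

```bash
sed -i 's/\[136,0,-17.8\]/[137,0,-21]/' pour.py
cat > pp.py <<'E'
from pour import *
p,r=cur();print(p)
for a,dx,z in((15,45,190),(18,40,160),(25,38,158),(32,38,158),(42,38,158),(52,38,158)):
    t=tcp(a,dx,z);print(a,t[0],inc(p,r,*t))
E
python3 pp.py
```

```text
[631.53718282 -40.82516776 318.35777918]
15 [633.24670735 -42.97273109 245.74265153] (array([0.17, 0.19, 7.26]), array([ 0.2, 14.8, -1.4]))
18 [625.19546158 -42.16910993 222.30751507] (array([-0.64,  0.21,  9.6 ]), array([ 0.2, 17.8, -1.4]))
25 [614.73125568 -41.12464333 234.93116539] (array([-1.69,  0.24,  8.34]), array([ 0.3, 24.8, -1.4]))
32 [604.54696272 -40.10811575 248.40794922] (array([-2.71,  0.26,  6.99]), array([ 0.4, 31.8, -1.4]))
42 [587.33729129 -38.39036218 265.27693441] (array([-4.43,  0.31,  5.29]), array([ 0.5, 41.8, -1.4]))
52 [567.47428847 -36.40777092 278.88636423] (array([-6.42,  0.36,  3.93]), array([ 0.7, 51.8, -1.3]))
```

>>> step_arm([
  [[0, 0.1, 2], [0, 3, -0.5], 0],
  [[0.1, 0.2, 5], [0, 8, -1], 0],
  [[0.2, 0.2, 7.2], [0, 12, -1.4], 0],
  [[-0.2, 0.2, 8.6], [0, 15, -1.4], 0],
  [[-0.6, 0.2, 9.6], [0, 17.8, -1.4], 0],
  [[-1.1, 0.2, 9], [0, 21, -1.4], 0],
  [[-1.7, 0.2, 8.3], [0, 24.8, -1.4], 0],
  [[-1.7, 0.2, 8.3], [0, 24.8, -1.4], 0],
])

```text
time_s: 31.52
eef_pos: [614.1, -42.7, 236.2]
ee_rot: [0.014, 0.975, -0.05, 0.216]
force: [-0.1, -0.2, -1.3]
grip_width: 0.164
grip_force: 98.4
```

```bash
python3 pp.py|tail -4
```

```text
25 [614.73125568 -41.12464333 234.93116539] (array([-0.01, -0.16,  0.13]), array([ 0.4, -0. , -0.1]))
32 [604.54696272 -40.10811575 248.40794922] (array([-0.37, -0.15, -1.52]), array([ 0.4,  7. , -0. ]))
42 [587.33729129 -38.39036218 265.27693441] (array([-1.22, -0.13, -3.78]), array([ 0.4, 17. , -0. ]))
52 [567.47428847 -36.40777092 278.88636423] (array([-2.46, -0.12, -5.86]), array([ 0.4, 27. ,  0. ]))
```

>>> step_arm([
  [[-0.2, -0.1, -0.8], [0, 3.5, 0], 0],
  [[-0.4, -0.1, -1.5], [0, 7, 0], 0],
  [[-0.8, -0.1, -2.7], [0, 12, 0], 0],
  [[-1.2, -0.1, -3.8], [0, 17, 0], 0],
  [[-1.9, -0.1, -4.9], [0, 22, 0], 0],
  [[-2.5, -0.1, -5.9], [0, 27, 0], 0],
  [[-2.5, -0.1, -5.9], [0, 27, 0], 0],
  [[-2.5, -0.1, -5.9], [0, 27, 0], 0],
])

```text
time_s: 32.52
eef_pos: [568.5, -36.6, 279.3]
ee_rot: [0.025, 0.898, -0.045, 0.438]
force: [-0.2, -0.5, -0.8]
grip_width: 0.164
grip_force: 98.5
```

>>> step_arm([
  [[0, 0, 0], [0, 3, 0], 0],
  [[0, 0, 0], [0, 3, 0], 0],
  [[0, 0, 0], [0, 3, 0], 0],
  [[0, 0, 0], [0, 3, 0], 0],
])

```text
time_s: 33.02
eef_pos: [568.2, -36.5, 279.5]
ee_rot: [0.026, 0.886, -0.044, 0.462]
force: [-0.5, -0.7, -0.8]
grip_width: 0.164
grip_force: 98.4
```

Run:
```python
from plan import *
from masks import *
s=cap('scene');print('blue',con(s,bl,(200,120,120,120)))
h=cv2.cvtColor(s['img'],cv2.COLOR_RGB2HSV).astype(int)
_,_,_,(x,y,w,hh)=con(s,bl,(200,120,120,120));c=h[y:y+hh,x:x+w]
print('brown px in box',[(int(a)+x,int(b)+y,c[b,a].tolist()) for b,a in np.argwhere((c[...,0]<18)&(c[...,1]>120)&(c[...,2]>40))][:25])
plan([(600,-40,300,-5.7,35),(625,-42,320,-5.7,15),(625,-42,320,-5.7,0.3)])
```

```text
blue (256.6, 186.2, 457.0, (244, 168, 27, 36))
brown px in box [(247, 168, [15, 147, 132]), (248, 168, [16, 139, 154]), (249, 168, [16, 138, 159]), (250, 168, [17, 131, 173]), (251, 168, [17, 134, 175]), (252, 168, [16, 137, 175]), (253, 168, [17, 134, 175]), (258, 168, [17, 123, 151]), (259, 168, [16, 128, 176]), (247, 169, [13, 165, 94]), (248, 169, [11, 151, 108]), (249, 169, [14, 154, 116]), (250, 169, [15, 135, 159]), (251, 169, [17, 137, 177]), (252, 169, [17, 135, 183]), (259, 169, [17, 130, 180]), (260, 169, [17, 136, 154]), (247, 170, [10, 155, 82]), (248, 170, [12, 174, 79]), (249, 170, [12, 175, 92]), (250, 170, [15, 140, 131]), (251, 170, [17, 137, 168]), (258, 170, [17, 124, 165]), (260, 170, [15, 133, 140]), (261, 170, [16, 125, 122])]
from [568.1 -36.4 279.5]
(600, -40, 300, -5.7, 35) -> [3.5, 0.0, 1.5] [0.4, -20.1, 0.1]
(625, -42, 320, -5.7, 15) -> [6.6, -0.0, 2.4] [0.4, -40.1, 0.0]
(625, -42, 320, -5.7, 0.3) -> [6.6, -0.0, 2.4] [0.4, -54.8, -0.0]
```

>>> step_arm([
  [[1.7, 0, 0.7], [0, -10, 0], 0],
  [[3.5, 0, 1.5], [0, -20, 0], 0],
  [[5, 0, 2], [0, -30, 0], 0],
  [[6.6, 0, 2.4], [0.4, -40, 0], 0],
  [[6.6, 0, 2.4], [0.4, -48, 0], 0],
  [[6.6, 0, 2.4], [0.4, -54.8, 0], 0],
  [[6.6, 0, 2.4], [0.4, -54.8, 0], 0],
])

```text
time_s: 33.95
eef_pos: [626.0, -42.8, 318.5]
ee_rot: [0.001, 0.999, -0.051, 0.0]
force: [1.2, 0.2, -1.1]
grip_width: 0.165
grip_force: 98.4
```

Run:
```python
from plan import *
plan([(600,-160,320,-6.1,.3),(551,-276,300,-6.4,.4),(551,-276,60,-6.4,.4),(551,-276,35,-6.4,.4)])
```

```text
from [626.  -42.8 318.5]
(600, -160, 320, -6.1, 0.3) -> [-1.4, 11.9, -0.1] [0.1, 0.2, 0.3]
(551, -276, 300, -6.4, 0.4) -> [-5.1, 24.0, 1.9] [0.1, 0.3, 0.6]
(551, -276, 60, -6.4, 0.4) -> [-5.1, 23.9, 25.9] [0.1, 0.3, 0.6]
(551, -276, 35, -6.4, 0.4) -> [-5.1, 23.9, 28.4] [0.1, 0.3, 0.6]
```

>>> step_arm([
  [[-0.7, 5, 0], [0, 0.2, 0.2], 0],
  [[-1.5, 11, 0], [0, 0.2, 0.3], 0],
  [[-3, 17, 0], [0, 0.3, 0.5], 0],
  [[-4.7, 22, 0.5], [0, 0.3, 0.6], 0],
  [[-5.1, 23.9, 4], [0, 0.3, 0.6], 0],
  [[-5.1, 23.9, 9], [0, 0.3, 0.6], 0],
  [[-5.1, 23.9, 14], [0, 0.3, 0.6], 0],
  [[-5.1, 23.9, 18], [0, 0.3, 0.6], 0],
])

```text
time_s: 34.95
eef_pos: [550.8, -275.1, 137.3]
ee_rot: [0.0, 0.998, -0.056, 0.004]
force: [0.7, -0.5, -1.0]
grip_width: 0.163
grip_force: 98.4
```

>>> step_arm([
  [[0, 0, 4], [0, 0, 0], 0],
  [[0, 0, 7], [0, 0, 0], 0],
  [[0, 0, 9], [0, 0, 0], 0],
  [[0, 0, 9.8], [0, 0, 0], 0],
  [[0, 0, 9.8], [0, 0, 0], 0],
])

```text
time_s: 35.58
eef_pos: [552.5, -275.2, 41.4]
ee_rot: [0.0, 0.998, -0.055, 0.005]
force: [-0.3, 0.3, -1.8]
grip_width: 0.161
grip_force: 98.4
```

Run:
```python
from plan import *
plan([(551,-276,35,-6.4,.4)]);print(ctrl.sense()['force'])
```

```text
from [ 552.5 -275.2   41.4]
(551, -276, 35, -6.4, 0.4) -> [-0.1, 0.1, 0.6] [0.0, -0.2, 0.1]
[-0.2684318   0.26208833 -1.78226545]
```

>>> step_arm([
  [[0, 0, 0.4], [0, 0, 0], 0],
  [[0, 0, 0.65], [0, -0.1, 0], 0],
  [[0, 0, 0.65], [0, -0.1, 0], 0],
  [[0, 0, 0.65], [0, -0.1, 0], 60],
  [[0, 0, 0.65], [0, -0.1, 0], 100],
  [[0, 0, 0.65], [0, -0.1, 0], 100],
])

```text
time_s: 36.33
eef_pos: [552.4, -275.0, 34.8]
ee_rot: [0.0, 0.998, -0.055, 0.004]
force: [-0.2, 0.8, -0.8]
grip_width: 0.792
grip_force: 0.0
```

>>> step_arm([
  [[0, 0, -2], [0, 0, 0], 100],
  [[0, 0, -6], [0, 0, 0], 100],
  [[0, 0, -11], [0, 0, 0], 100],
  [[0, 0, -11], [0, 0, 0], 100],
])

```text
time_s: 36.83
eef_pos: [552.9, -275.9, 149.0]
ee_rot: [0.002, 0.998, -0.055, 0.008]
force: [1.0, 0.6, -1.1]
grip_width: 0.997
grip_force: 0.0
```

Run:
```python
from plan import *
from masks import *
s,t=cap('scene'),cap('top');report(s,t)
from nuts import nuts
print([q for q in nuts(s) if q[1][0]<320],[q for q in nuts(t) if q[1][0]>200])
plan([(526,-462,140,-12.8),(526,-462,33,-12.8)])
pickle.dump((s,t),open('c5.pkl','wb'))
```

```text
blue (272.0, 274.3, 660.5, (253, 260, 37, 28)) (323.8, 223.9, 45.5, (318, 221, 15, 7))
white (295.1, 316.8, 1019.0, (274, 299, 43, 35)) (351.2, 191.1, 1244.0, (340, 165, 27, 59))
yellow (189.1, 201.8, 109.5, (176, 193, 29, 17)) None
lid (278.5, 220.5, 251.5, (267, 213, 23, 19)) (218.4, 202.7, 125.5, (213, 192, 13, 20))
[(31, (292, 308, 7, 7))] [(24, (268, 247, 6, 10)), (29, (499, 244, 13, 14)), (33, (501, 191, 11, 12)), (19, (476, 166, 13, 14)), (23, (413, 141, 9, 8))]
from [ 551.3 -274.8  144.6]
(526, -462, 140, -12.8) -> [-0.5, 18.9, 0.4] [-0.1, -0.5, 6.5]
(526, -462, 33, -12.8) -> [-0.6, 18.9, 11.1] [-0.1, -0.5, 6.5]
```

>>> step_arm([
  [[0, 4, 0], [0, -0.5, 2], 100],
  [[0, 9, 0], [0, -0.5, 4], 100],
  [[-0.3, 14, 0], [0, -0.5, 6.5], 100],
  [[-0.5, 18, 0.3], [0, -0.5, 6.5], 100],
  [[-0.5, 18.9, 1], [0, -0.5, 6.5], 100],
  [[-0.5, 18.9, 1], [0, -0.5, 6.5], 100],
])

```text
time_s: 37.67
eef_pos: [525.4, -461.4, 132.5]
ee_rot: [-0.002, 0.994, -0.112, -0.001]
force: [0.6, -0.3, -0.2]
grip_width: 0.997
grip_force: 0.0
```

Run:
```python
from plan import *
from masks import *
s,t=cap('scene'),cap('top');report(s,t)
plan([(526,-462,33,-12.8)])
d=np.array([.975,-.2215,0]);g=np.array([523,-459,46]);print('grip pred',proj(s,g),'end',proj(s,g+31*d+[0,0,8]),'obs end',190+352/2.5,180+302/2.5)
```

```text
blue (272.0, 274.3, 662.0, (253, 260, 37, 28)) (325.7, 211.0, 647.0, (310, 195, 33, 33))
white (295.1, 316.7, 1019.5, (274, 299, 43, 35)) (370.5, 182.4, 2034.0, (340, 165, 65, 45))
yellow (189.0, 202.0, 112.5, (176, 191, 28, 19)) None
lid (278.6, 220.8, 255.5, (267, 213, 24, 19)) (226.0, 199.7, 461.0, (213, 188, 27, 24))
from [ 526.3 -460.8  134.2]
(526, -462, 33, -12.8) -> [0.0, 0.2, 10.1] [-0.1, 0.1, 0.1]
grip pred [321.04227573 303.88097231] end [331.44702624 299.90805463] obs end 330.8 300.8
```

The lid has been knocked aside: top-view column 216 → 226. I'll remeasure it later and grasp the white scoop now.

>>> step_arm([
  [[0, 0.1, 3], [0, 0, 0], 100],
  [[0, 0.1, 6], [0, 0, 0], 100],
  [[0, 0.1, 8.5], [0, 0, 0], 100],
  [[0, 0.1, 10.1], [0, 0, 0], 100],
  [[0, 0.1, 10.1], [0, 0, 0], 100],
  [[0, 0.1, 10.1], [0, 0, 0], 40],
  [[0, 0.1, 10.1], [0, 0, 0], 0],
  [[0, 0.1, 10.1], [0, 0, 0], 0],
])

```text
time_s: 38.78
eef_pos: [525.7, -463.3, 34.3]
ee_rot: [-0.0, 0.994, -0.112, 0.0]
force: [-0.1, 1.1, -0.4]
grip_width: 0.377
grip_force: 0.0
```

>>> step_arm([
  [[0, 0, 0], [0, 0, 0], 0],
  [[0, 0, 0], [0, 0, 0], 0],
  [[0, 0, 0], [0, 0, 0], 0],
  [[0, 0, 0], [0, 0, 0], 0],
])

```text
time_s: 39.28
eef_pos: [525.7, -463.2, 34.2]
ee_rot: [-0.0, 0.994, -0.112, 0.0]
force: [-0.8, -0.0, 5.3]
grip_width: 0.165
grip_force: 97.6
```

Run:
```python
from plan import *
plan([(530,-460,150,-12.8),(540,-430,318,-12.8),(600,-240,320,-9),(632,-43,320,-5.7)]);print(ctrl.sense()['grip_width'])
```

```text
from [ 525.7 -463.2   34.2]
(530, -460, 150, -12.8) -> [0.4, -0.4, -11.6] [-0.0, -0.0, -0.0]
(540, -430, 318, -12.8) -> [0.7, -3.6, -28.4] [-0.0, -0.0, -0.0]
(600, -240, 320, -9) -> [2.3, -23.4, -28.6] [-0.0, -0.0, -3.8]
(632, -43, 320, -5.7) -> [1.0, -43.4, -28.6] [-0.0, -0.0, -7.1]
0.1652019250697151
```

>>> step_arm([
  [[0, 0, -1], [0, 0, 0], 0],
  [[0, 0, -2.5], [0, 0, 0], 0],
  [[0, 0, -5], [0, 0, 0], 0],
  [[0, 0, -9], [0, 0, 0], 0],
  [[0, 0, -14], [0, 0, 0], 0],
  [[0.2, -1, -20], [0, 0, 0], 0],
  [[0.5, -2.5, -25], [0, 0, 0], 0],
  [[0.7, -5, -28.5], [0, 0, 0], 0],
])

```text
time_s: 40.28
eef_pos: [543.4, -416.0, 322.2]
ee_rot: [0.001, 0.994, -0.112, 0.001]
force: [0.4, 0.0, -1.0]
grip_width: 0.172
grip_force: 97.6
```

>>> step_arm([
  [[0.3, -3.5, 0], [0, 0, -0.5], 0],
  [[0.7, -8, 0], [0, 0, -1.5], 0],
  [[1, -13, 0], [0, 0, -2.5], 0],
  [[1.3, -18, 0], [0, 0, -3.5], 0],
  [[1.3, -23, 0], [0, 0, -4.5], 0],
  [[1, -28, 0], [0, 0, -5.5], 0],
  [[0.6, -32, 0], [0, 0, -6.5], 0],
  [[0.5, -35, 0], [0, 0, -7.1], 0],
])

```text
time_s: 41.28
eef_pos: [625.9, -74.1, 320.2]
ee_rot: [-0.0, 0.999, -0.049, 0.001]
force: [-0.2, -0.3, -1.3]
grip_width: 0.167
grip_force: 97.5
```

>>> step_arm([
  [[0, -2, 0], [0, 0, 0], 0],
  [[0, -3.2, 0], [0, 0, 0], 0],
  [[0, -3.2, 0], [0, 0, 0], 0],
])

```text
time_s: 41.65
eef_pos: [629.2, -44.1, 319.2]
ee_rot: [-0.0, 0.999, -0.05, 0.0]
force: [-0.1, -0.2, -1.1]
grip_width: 0.166
grip_force: 97.5
```

```bash
sed -i 's/137,0,-21/135,0,-20/' pour.py; python3 pp.py
```

```text
[629.21329202 -44.08702229 319.23191633]
15 [631.58194694 -42.80656591 244.25908761] (array([ 0.22, -0.15,  7.5 ]), array([-0., 15., -0.]))
18 [623.61024249 -42.01088403 220.73842457] (array([-0.58, -0.14,  9.85]), array([-0., 18., -0.]))
25 [613.34813112 -40.98658914 233.17962108] (array([-1.61, -0.14,  8.61]), array([-0., 25., -0.]))
32 [603.38655187 -39.99229135 246.50006259] (array([-2.61, -0.15,  7.27]), array([-0., 32., -0.]))
42 [586.52417263 -38.30920214 263.19552837] (array([-4.31, -0.15,  5.6 ]), array([-0., 42., -0.]))
52 [567.0331682  -36.36374127 276.69468124] (array([-6.26, -0.15,  4.25]), array([-0., 52., -0.]))
```

>>> step_arm([
  [[0, -0.1, 2], [0, 3, 0], 0],
  [[0.1, -0.1, 5], [0, 8, 0], 0],
  [[0.2, -0.1, 7.4], [0, 12, 0], 0],
  [[-0.2, -0.1, 8.8], [0, 15, 0], 0],
  [[-0.6, -0.1, 9.8], [0, 18, 0], 0],
  [[-1.1, -0.1, 9.2], [0, 21, 0], 0],
  [[-1.6, -0.1, 8.6], [0, 25, 0], 0],
  [[-1.6, -0.1, 8.6], [0, 25, 0], 0],
])

```text
time_s: 42.65
eef_pos: [612.7, -42.4, 233.4]
ee_rot: [0.011, 0.975, -0.049, 0.216]
force: [-0.1, -0.5, -0.6]
grip_width: 0.165
grip_force: 97.5
```

>>> step_arm([
  [[-0.2, 0, -0.8], [0, 3.5, 0], 0],
  [[-0.4, 0, -1.5], [0, 7, 0], 0],
  [[-0.8, 0, -2.7], [0, 12, 0], 0],
  [[-1.2, 0, -3.8], [0, 17, 0], 0],
  [[-1.9, 0, -4.9], [0, 22, 0], 0],
  [[-2.5, 0, -5.9], [0, 28, 0], 0],
  [[-2.5, 0, -5.9], [0, 30, 0], 0],
  [[-2.5, 0, -5.9], [0, 30, 0], 0],
])

```text
time_s: 43.65
eef_pos: [566.2, -37.0, 275.7]
ee_rot: [0.022, 0.886, -0.045, 0.461]
force: [-0.6, 0.3, -0.9]
grip_width: 0.168
grip_force: 97.6
```

>>> step_arm([
  [[0, 0, 0], [0, 0, 0], 0],
  [[0, 0, 0], [0, 0, 0], 0],
  [[0, 0, 0], [0, 0, 0], 0],
  [[0, 0, 0], [0, 0, 0], 0],
])

```text
time_s: 44.15
eef_pos: [566.1, -36.7, 276.0]
ee_rot: [0.023, 0.886, -0.044, 0.461]
force: [-0.1, -0.5, -1.5]
grip_width: 0.167
grip_force: 97.6
```

Run:
```python
from plan import *
from nuts import nuts
s=cap('scene');cv2.imwrite('pics/w.png',s['img'][:,:,::-1]);print([q for q in nuts(s) if q[1][0]<320])
plan([(600,-40,300,-5.7,35),(625,-42,320,-5.7,15),(625,-42,320,-5.7,0)])
plan([(590,-240,320,-9),(540,-430,318,-12.8),(526,-463,250,-12.8),(526,-463,60,-12.8),(526,-463,35,-12.8)],(np.array([625,-42,320.]),rot(-5.7)))
```

```text
[]
from [566.1 -36.7 276. ]
(600, -40, 300, -5.7, 35) -> [3.9, -0.0, 1.4] [-0.0, -20.0, -0.0]
(625, -42, 320, -5.7, 15) -> [7.0, -0.1, 2.3] [-0.0, -40.0, -0.0]
(625, -42, 320, -5.7, 0) -> [7.0, -0.1, 2.3] [-0.0, -55.0, -0.0]
from [625. -42. 320.]
(590, -240, 320, -9) -> [-1.5, 20.0, 0.0] [0.0, -0.0, 3.3]
(540, -430, 318, -12.8) -> [-4.6, 39.4, 0.2] [0.0, -0.0, 7.1]
(526, -463, 250, -12.8) -> [-5.7, 42.9, 7.0] [0.0, -0.0, 7.1]
(526, -463, 60, -12.8) -> [-5.7, 42.9, 26.0] [0.0, -0.0, 7.1]
(526, -463, 35, -12.8) -> [-5.7, 42.9, 28.5] [0.0, -0.0, 7.1]
```

>>> step_arm([
  [[1.9, 0, 0.7], [0, -10, 0], 0],
  [[3.9, 0, 1.4], [0, -20, 0], 0],
  [[5.5, 0, 1.9], [0, -30, 0], 0],
  [[7, -0.1, 2.3], [0, -40, 0], 0],
  [[7, -0.1, 2.3], [0, -48, 0], 0],
  [[7, -0.1, 2.3], [0, -55, 0], 0],
  [[7, -0.1, 2.3], [0, -55, 0], 0],
])

```text
time_s: 45.08
eef_pos: [625.9, -41.9, 319.0]
ee_rot: [-0.0, 0.999, -0.05, -0.002]
force: [0.1, -0.5, -1.6]
grip_width: 0.165
grip_force: 97.5
```

>>> step_arm([
  [[-0.4, 5, 0], [0, 0, 1], 0],
  [[-0.8, 11, 0], [0, 0, 2], 0],
  [[-1.4, 17, 0], [0, 0, 3], 0],
  [[-2, 23, 0], [0, 0, 4], 0],
  [[-3, 29, 0], [0, 0, 5], 0],
  [[-4, 35, 0], [0, 0, 6], 0],
  [[-5, 40, 0], [0, 0, 7.1], 0],
  [[-5.7, 42.9, 2], [0, 0, 7.1], 0],
])

```text
time_s: 46.08
eef_pos: [524.6, -465.4, 299.6]
ee_rot: [0.0, 0.994, -0.113, 0.001]
force: [0.7, 0.7, -1.6]
grip_width: 0.169
grip_force: 97.8
```

Run:
```python
from plan import *
plan([(526,-463,60,-12.8),(526,-463,35,-12.8)])
```

```text
from [ 524.6 -465.4  299.6]
(526, -463, 60, -12.8) -> [0.0, -0.3, 24.0] [0.0, -0.1, -0.1]
(526, -463, 35, -12.8) -> [0.0, -0.3, 26.5] [0.0, -0.1, -0.1]
```

>>> step_arm([
  [[0, -0.2, 5], [0, 0, 0], 0],
  [[0, -0.2, 10], [0, 0, 0], 0],
  [[0, -0.2, 15], [0, 0, 0], 0],
  [[0, -0.2, 20], [0, 0, 0], 0],
  [[0, -0.2, 23.5], [0, 0, 0], 0],
  [[0, -0.2, 25.5], [0, 0, 0], 0],
  [[0, -0.2, 26.2], [0, 0, 0], 0],
  [[0, -0.2, 26.2], [0, 0, 0], 0],
])

```text
time_s: 47.08
eef_pos: [526.2, -460.8, 38.4]
ee_rot: [-0.0, 0.994, -0.112, 0.0]
force: [-0.4, -0.0, -0.3]
grip_width: 0.168
grip_force: 97.7
```

Run:
```python
from plan import *
plan([(526,-463,34.2,-12.8)]);print(ctrl.sense()['force'])
```

```text
from [ 526.2 -460.8   38.4]
(526, -463, 34.2, -12.8) -> [0.0, 0.2, 0.4] [-0.0, -0.0, -0.0]
[-0.36117177 -0.04810781 -0.29153921]
```

>>> step_arm([
  [[0, 0, 0.3], [0, 0, 0], 0],
  [[0, 0, 0.45], [0, 0, 0], 0],
  [[0, 0, 0.45], [0, 0, 0], 0],
  [[0, 0, 0.45], [0, 0, 0], 60],
  [[0, 0, 0.45], [0, 0, 0], 100],
  [[0, 0, 0.45], [0, 0, 0], 100],
])

```text
time_s: 47.82
eef_pos: [525.8, -460.6, 33.1]
ee_rot: [-0.001, 0.994, -0.112, -0.0]
force: [-0.2, 0.1, -1.0]
grip_width: 0.791
grip_force: 0.0
```

>>> step_arm([
  [[0, 0, -2], [0, 0, 0], 100],
  [[0, 0, -7], [0, 0, 0], 100],
  [[0, 0, -13], [0, 0, 0], 100],
  [[0, 0, -19], [0, 0, 0], 100],
  [[0, 0, -25], [0, 0, 0], 100],
  [[0, 0, -31], [0, 0, 0], 100],
  [[0, 0, -31], [0, 0, 0], 100],
])

```text
time_s: 48.7
eef_pos: [526.1, -461.1, 350.7]
ee_rot: [0.004, 0.994, -0.112, 0.004]
force: [0.3, -1.8, -0.5]
grip_width: 1.002
grip_force: 0.0
```

Run:
```python
from plan import *
from masks import *
from nuts import nuts
s,t=cap('scene'),cap('top');pickle.dump((s,t),open('c6.pkl','wb'));report(s,t)
print('scene',[q for q in nuts(s) if q[1][0]<330]);print('top',[q for q in nuts(t) if q[1][1]>60])
# funnel rim outline in top & scene: compare to where expected
for d,n in((s,'s'),(t,'t')):print(n,'axis@rim',proj(d,[462.2,-25.9,132]),'grip',proj(d,[462.2,-25.9,232]),'spout',proj(d,[462.2,-25.9,68]))
plan([(470,-200,380,-9),(462.2,-25.9,340,-5.7),(462.2,-25.9,213,-5.7)])
a=cv2.resize(s['img'][160:260,200:300,::-1],(400,400),interpolation=cv2.INTER_CUBIC);b=cv2.resize(t['img'][170:270,195:295,::-1],(400,400),interpolation=cv2.INTER_CUBIC);cv2.imwrite('pics/chk.png',np.hstack([a,b]))
```

```text
blue (272.0, 274.3, 660.5, (253, 260, 37, 28)) (325.5, 211.1, 642.0, (310, 195, 33, 33))
white (295.0, 316.7, 1007.0, (274, 299, 42, 35)) (370.4, 183.3, 2153.0, (340, 165, 65, 47))
yellow (192.1, 201.9, 99.5, (180, 195, 25, 16)) None
lid (279.1, 220.8, 275.5, (267, 213, 25, 19)) (226.1, 199.8, 466.0, (213, 188, 27, 24))
scene [(20, (299, 87, 17, 9))]
top [(25, (10, 373, 14, 11)), (33, (121, 350, 7, 8)), (13, (65, 350, 12, 12)), (33, (0, 310, 22, 17)), (85, (19, 306, 33, 13)), (30, (53, 295, 13, 14)), (17, (121, 273, 11, 8)), (23, (139, 262, 17, 13)), (22, (155, 258, 14, 10)), (41, (168, 247, 19, 12)), (35, (493, 245, 19, 20)), (46, (252, 198, 8, 13)), (29, (501, 191, 11, 15)), (25, (413, 141, 9, 8)), (47, (411, 126, 16, 8)), (189, (290, 108, 19, 15))]
s axis@rim [236.28990856 206.64670639] grip [236.02111756 181.98198797] spout [236.45098256 221.42712952]
t axis@rim [257.96326055 222.46028431] grip [258.28809835 203.8401717 ] spout [257.77713866 233.12902657]
from [ 525.7 -460.8  344. ]
(470, -200, 380, -9) -> [-11.2, -24.2, -3.6] [-0.0, -0.0, -3.8]
(462.2, -25.9, 340, -5.7) -> [-15.8, -41.0, 0.4] [-0.0, -0.0, -7.1]
(462.2, -25.9, 213, -5.7) -> [-15.8, -41.0, 13.1] [-0.0, -0.0, -7.1]
```

Run:
```python
from masks import *
s,t=pickle.load(open('c6.pkl','rb'));s3,t3=pickle.load(open('c3.pkl','rb'));s0,t0=pickle.load(open('c0.pkl','rb'))
g=lambda c:(c[...,0]<17)&(c[...,1]>120)&(c[...,2]<150)&(c[...,2]>40)
print('scene now',con(s,g,(226,165,20,32),10),'after release',con(s3,g,(226,165,20,32),10))
print('top now',con(t,g,(240,190,35,28),10),'top hang',con(t0,g,(95,210,25,27),10))
for r in range(172,190,3):print(r,[tuple(x) for x in s['img'][r,228:246].tolist()][::2])
import numpy as np
np.set_printoptions(precision=1,suppress=True)
```

```text
scene now (235.9, 178.3, 228.5, (226, 169, 20, 19)) after release (235.8, 178.4, 231.0, (226, 169, 20, 21))
top now (252.8, 193.4, 126.0, (240, 190, 27, 16)) top hang (103.0, 223.0, 80.5, (95, 217, 16, 13))
172 [(118, 85, 52), (109, 72, 44), (94, 60, 37), (89, 54, 33), (85, 51, 32), (81, 48, 31), (83, 48, 30), (81, 51, 32), (51, 48, 50)]
175 [(73, 39, 23), (76, 42, 23), (76, 42, 22), (77, 45, 23), (79, 45, 31), (78, 47, 26), (69, 40, 20), (138, 97, 44), (150, 117, 61)]
178 [(82, 51, 31), (77, 44, 25), (82, 46, 26), (133, 83, 44), (128, 80, 45), (118, 73, 38), (83, 49, 26), (76, 45, 25), (85, 50, 28)]
181 [(83, 49, 28), (108, 100, 95), (101, 91, 87), (102, 64, 35), (86, 52, 23), (80, 47, 25), (77, 50, 26), (82, 50, 29), (80, 47, 29)]
184 [(81, 59, 51), (113, 114, 113), (133, 135, 134), (109, 76, 53), (89, 55, 31), (78, 52, 26), (66, 37, 22), (62, 38, 16), (70, 42, 27)]
187 [(100, 90, 86), (64, 56, 50), (87, 72, 67), (102, 75, 50), (81, 53, 32), (78, 51, 29), (144, 110, 72), (178, 141, 94), (175, 138, 88)]
```

>>> step_arm([
  [[-2, -5, -1], [0, 0, -1], 100],
  [[-4.5, -11, -2], [0, 0, -2], 100],
  [[-7, -17, -2], [0, 0, -3], 100],
  [[-9.5, -23, -2], [0, 0, -4], 100],
  [[-12, -29, -2], [0, 0, -5], 100],
  [[-14, -35, -1], [0, 0, -6], 100],
  [[-15.5, -40, 0], [0, 0, -7.1], 100],
  [[-15.8, -41, 0], [0, 0, -7.1], 70],
])

```text
time_s: 49.8
eef_pos: [461.3, -23.1, 342.4]
ee_rot: [-0.001, 0.999, -0.048, -0.001]
force: [1.0, -0.5, 0.1]
grip_width: 0.816
grip_force: 0.0
```

>>> step_arm([
  [[0, 0, 0], [0, 0, 0], 70],
  [[0, 0, 0], [0, 0, 0], 70],
])

```text
time_s: 50.05
eef_pos: [462.8, -27.3, 343.3]
ee_rot: [-0.0, 0.999, -0.051, -0.0]
force: [0.5, -1.0, 0.6]
grip_width: 0.699
grip_force: 0.0
```

Run:
```python
from plan import *
plan([(463,-25,240,-5.7),(463,-25,213,-5.7)])
```

```text
from [462.8 -27.3 343.3]
(463, -25, 240, -5.7) -> [0.0, -0.2, 10.3] [-0.0, 0.0, -0.1]
(463, -25, 213, -5.7) -> [0.0, -0.2, 13.0] [-0.0, 0.0, -0.1]
```

>>> step_arm([
  [[0, -0.2, 4], [0, 0, 0], 70],
  [[0, -0.2, 8], [0, 0, 0], 70],
  [[0, -0.2, 11], [0, 0, 0], 70],
  [[0, -0.2, 13], [0, 0, 0], 70],
  [[0, -0.2, 13], [0, 0, 0], 70],
  [[0, -0.2, 13], [0, 0, 0], 30],
  [[0, -0.2, 13], [0, 0, 0], 0],
  [[0, -0.2, 13], [0, 0, 0], 0],
], squeeze=70)

```text
time_s: 51.05
eef_pos: [463.1, -24.3, 214.3]
ee_rot: [-0.0, 0.999, -0.05, 0.0]
force: [-1.2, -0.1, 2.9]
grip_width: 0.158
grip_force: 68.0
```

>>> step_arm([
  [[0, 0, 0], [0, 0, 0], 0],
  [[0, 0, 0], [0, 0, 0], 0],
  [[0, 0, 0], [0, 0, 0], 0],
])

```text
time_s: 51.42
eef_pos: [463.2, -24.2, 214.2]
ee_rot: [-0.0, 0.999, -0.05, 0.001]
force: [-0.3, -1.5, 5.3]
grip_width: 0.152
grip_force: 68.2
```

>>> step_arm([
  [[0, 0, -0.5], [0, 0, 0], 0],
  [[0, 0, -1.5], [0, 0, 0], 0],
  [[0, 0, -3], [0, 0, 0], 0],
  [[0, 0, -5], [0, 0, 0], 0],
  [[0, 0, -8], [0, 0, 0], 0],
  [[0, 0, -8], [0, 0, 0], 0],
])

```text
time_s: 52.18
eef_pos: [463.6, -24.1, 295.6]
ee_rot: [-0.0, 0.999, -0.05, 0.002]
force: [0.4, -0.1, -1.2]
grip_width: 0.155
grip_force: 68.1
```

Run:
```python
from plan import *
plan([(445,200,291,-5.7),(445,364.3,291,-5.7),(445,364.3,225.5,-5.7),(594.4,350.4,225.5,-5.7),(594.4,350.4,181,-5.7)])
```

```text
from [463.6 -24.1 295.6]
(445, 200, 291, -5.7) -> [-4.1, -22.1, 0.4] [-0.0, -0.2, -0.0]
(445, 364.3, 291, -5.7) -> [-5.7, -38.5, 0.4] [-0.0, -0.2, -0.0]
(445, 364.3, 225.5, -5.7) -> [-5.7, -38.5, 7.0] [-0.0, -0.2, -0.0]
(594.4, 350.4, 225.5, -5.7) -> [9.3, -38.6, 7.1] [-0.0, -0.2, -0.0]
(594.4, 350.4, 181, -5.7) -> [9.2, -38.6, 11.5] [-0.0, -0.2, -0.0]
```

>>> step_arm([
  [[-0.5, -4, 0], [0, 0, 0], 0],
  [[-1.5, -9, 0], [0, 0, 0], 0],
  [[-2.5, -15, 0], [0, 0, 0], 0],
  [[-3.5, -21, 0], [0, 0, 0], 0],
  [[-4.5, -27, 0], [0, 0, 0], 0],
  [[-5.5, -33, 0], [0, 0, 0], 0],
  [[-5.7, -37, 2], [0, 0, 0], 0],
  [[-5.7, -38.5, 6.6], [0, 0, 0], 0],
])

```text
time_s: 53.18
eef_pos: [444.4, 367.1, 227.3]
ee_rot: [-0.001, 0.999, -0.049, 0.001]
force: [0.6, -0.2, -1.8]
grip_width: 0.159
grip_force: 68.5
```

>>> step_arm([
  [[0, 0, 0], [0, 0, 0], 0],
  [[0, 0, 0], [0, 0, 0], 0],
  [[0, 0, 0], [0, 0, 0], 0],
])

```text
time_s: 53.55
eef_pos: [445.3, 364.3, 230.0]
ee_rot: [-0.001, 0.999, -0.05, 0.001]
force: [-0.0, -0.2, -1.7]
grip_width: 0.153
grip_force: 68.5
```

Run:
```python
from plan import *
plan([(445.9,364.3,227.5,-5.7),(595.2,350.4,227.5,-5.7),(595.2,350.4,183,-5.7)])
s=cap('scene');import pickle;pickle.dump(s,open('c7.pkl','wb'))
# steel rim columns
h=cv2.cvtColor(s['img'],cv2.COLOR_RGB2HSV).astype(int);m=((h[...,1]<50)&(h[...,2]>90)).astype(np.uint8)[140:180,160:230]
k,_=cv2.findContours(m,0,1);print([cv2.boundingRect(c) for c in k if cv2.contourArea(c)>60])
p,_=cur();print('rim expected',proj(s,[p[0],p[1],p[2]-80])-[160,140])
```

```text
from [445.3 364.3 230. ]
(445.9, 364.3, 227.5, -5.7) -> [0.1, -0.0, 0.2] [-0.1, -0.1, -0.1]
(595.2, 350.4, 227.5, -5.7) -> [15.0, -0.1, 0.3] [-0.1, -0.1, -0.1]
(595.2, 350.4, 183, -5.7) -> [15.0, -0.1, 4.7] [-0.1, -0.1, -0.1]
[(15, 0, 35, 28)]
rim expected [32.54418987 16.43286568]
```

>>> step_arm([
  [[2, 0, 0.2], [0, 0, 0], 0],
  [[5, -0.1, 0.2], [0, 0, 0], 0],
  [[8, -0.1, 0.2], [0, 0, 0], 0],
  [[11, -0.1, 0.2], [0, 0, 0], 0],
  [[13.5, -0.1, 0.2], [0, 0, 0], 0],
  [[15, -0.1, 0.2], [0, 0, 0], 0],
  [[15, -0.1, 0.2], [0, 0, 0], 0],
  [[15, -0.1, 0.2], [0, 0, 0], 0],
])

```text
time_s: 54.6
eef_pos: [593.5, 350.8, 226.6]
ee_rot: [-0.001, 0.999, -0.05, 0.0]
force: [0.4, -1.3, -1.8]
grip_width: 0.154
grip_force: 68.4
```

>>> step_arm([
  [[0, 0, 1.5], [0, 0, 0], 0],
  [[0, 0, 3], [0, 0, 0], 0],
  [[0, 0, 3.8], [0, 0, 0], 0],
  [[0, 0, 3.8], [0, 0, 0], 0],
])

```text
time_s: 55.1
eef_pos: [593.6, 350.8, 187.0]
ee_rot: [-0.0, 0.999, -0.05, -0.001]
force: [0.4, -0.5, -0.6]
grip_width: 0.156
grip_force: 68.5
```

>>> step_arm([
  [[0, 0, 0.3], [0, 0, 0], 0],
  [[0, 0, 0.3], [0, 0, 0], 0],
  [[0, 0, 0.3], [0, 0, 0], 0],
])

```text
time_s: 55.48
eef_pos: [594.0, 350.9, 185.3]
ee_rot: [-0.001, 0.999, -0.05, 0.0]
force: [0.9, 0.2, -0.6]
grip_width: 0.154
grip_force: 68.5
```

>>> step_arm([
  [[0.1, 0, 0.1], [0, 0, 0], 0],
  [[0.1, 0, 0.1], [0, 0, 0], 0],
  [[0.1, 0, 0.1], [0, 0, 0], 0],
])

```text
time_s: 55.85
eef_pos: [595.0, 350.7, 184.0]
ee_rot: [-0.0, 0.999, -0.05, -0.0]
force: [0.0, 0.3, -0.5]
grip_width: 0.154
grip_force: 68.5
```

>>> step_arm([
  [[0, 0, 0.1], [0, 0, 0], 0],
  [[0, 0, 0.1], [0, 0, 0], 0],
  [[0, 0, 0.1], [0, 0, 0], 0],
])

```text
time_s: 56.22
eef_pos: [595.0, 350.8, 183.5]
ee_rot: [-0.001, 0.999, -0.05, 0.0]
force: [-1.3, -0.1, 3.9]
grip_width: 0.153
grip_force: 69.0
```

>>> step_arm([
  [[0, 0, 0.15], [0, 0, 0], 0],
  [[0, 0, 0.15], [0, 0, 0], 0],
  [[0, 0, 0.15], [0, 0, 0], 0],
])

```text
time_s: 56.6
eef_pos: [595.1, 350.8, 183.2]
ee_rot: [-0.001, 0.999, -0.05, 0.001]
force: [-3.7, -1.2, 9.6]
grip_width: 0.152
grip_force: 70.4
```

Contact came at the expected height, so the bar is on the hook. I'll release it and rise.

>>> step_arm([
  [[0, 0, -0.2], [0, 0, 0], 0],
  [[0, 0, -0.2], [0, 0, 0], 25],
  [[0, 0, -0.2], [0, 0, 0], 60],
  [[0, 0, -0.2], [0, 0, 0], 60],
  [[0, 0, -1.5], [0, 0, 0], 60],
  [[0, 0, -4], [0, 0, 0], 60],
  [[0, 0, -9], [0, 0, 0], 60],
  [[0, 0, -15], [0, 0, 0], 60],
])

```text
time_s: 57.6
eef_pos: [594.4, 350.4, 333.6]
ee_rot: [-0.0, 0.999, -0.05, -0.0]
force: [0.7, 0.6, -0.3]
grip_width: 0.598
grip_force: 0.0
```

>>> step_arm([
  [[-6, 2, -3], [0, 0, 0], 100],
  [[-12, 6, -3], [0, 0, 0], 100],
  [[-14, 10, -3], [0, 0, 0], 100],
  [[-14, 10, -3], [0, 0, 0], 100],
])

```text
time_s: 58.1
eef_pos: [443.2, 263.4, 363.2]
ee_rot: [-0.001, 0.999, -0.05, 0.001]
force: [-0.5, 1.6, 0.6]
grip_width: 1.003
grip_force: 0.0
```

Run:
```python
from plan import *
from masks import *
s,t=cap('scene'),cap('top');pickle.dump((s,t),open('c8.pkl','wb'));report(s,t)
print(cur()[0])
cr=lambda c:(c[...,0]<12)&(c[...,1]>90)&(c[...,2]<140)
print('crock',con(s,cr,(215,200,45,50)),con(t,cr,(232,205,48,60)))
s1,t1=pickle.load(open('c1.pkl','rb'));print('crock c1',con(s1,cr,(215,200,45,50)),con(t1,cr,(240,205,40,60)))
# lid: disc underside z0, edge ~ thin; centroid at z~10
for n,d,q in(('s',s,con(s,br,(258,198,35,35))),('t',t,con(t,br,(190,175,50,45)))):
    if q: print('lid',n,plane(d,q[0],q[1],12))
a=cv2.resize(s['img'][125:245,190:300,::-1],(400,436),interpolation=cv2.INTER_CUBIC);b=cv2.resize(t['img'][180:280,90:290,::-1],(400,200),interpolation=cv2.INTER_CUBIC)
b2=cv2.resize(t['img'][170:250,195:295,::-1],(400,236) if 0 else (295,236),interpolation=cv2.INTER_CUBIC);b2=cv2.copyMakeBorder(b2,0,0,0,105,cv2.BORDER_CONSTANT)
cv2.imwrite('pics/last.png',np.hstack([a,np.vstack([b,b2])]))
```

```text
blue (272.0, 274.3, 661.0, (253, 260, 37, 28)) (325.6, 211.0, 650.0, (310, 195, 33, 33))
white (295.0, 316.8, 1010.0, (274, 299, 42, 35)) (378.3, 197.4, 704.0, (362, 182, 33, 33))
yellow (189.2, 201.8, 100.0, (177, 191, 28, 20)) None
lid (278.3, 220.5, 240.5, (267, 213, 23, 19)) (226.2, 199.7, 464.0, (213, 188, 27, 24))
[445.9095016  265.04759436 362.81424101]
crock (235.7, 226.3, 704.0, (223, 210, 27, 34)) (258.2, 236.3, 834.5, (239, 219, 35, 39))
crock c1 (235.6, 226.3, 703.0, (223, 210, 27, 34)) (257.1, 238.1, 964.5, (240, 219, 34, 40))
lid s [639.80932413 -23.42861425  12.        ]
lid t [641.09149069   3.07128945  12.        ]
```

Run:
```python
from plan import *
from masks import *
np.set_printoptions(precision=1,suppress=True)
s,t=pickle.load(open('c8.pkl','rb'));s0,t0=pickle.load(open('c0.pkl','rb'))
d=np.abs(t['img'].astype(int)-t0['img'].astype(int)).sum(2)[190:270,80:165];print('top funnel diff',d.mean(),np.percentile(d,95),'shift',cv2.phaseCorrelate(np.float32(cv2.cvtColor(t0['img'],7)[190:270,85:165]),np.float32(cv2.cvtColor(t['img'],7)[190:270,85:165])))
c=np.array([641,3,8]);print('lid left pred',proj(s,c-48.5*np.array([.885,-.465,0]))[0],'obs 267')
# lid edges in top
q=con(t,br,(190,175,50,45))[3];print(q)
L,Rr=q[0]-.5,q[0]+q[2]-.5;T,B=q[1]-.5,q[1]+q[3]-.5;u=(L+Rr)/2
for v,z,sg in((T,8,-1),(B,2,1)):
    o,f=ray(t,u,v);f=f[:2]/np.linalg.norm(f[:2]);print('lid c',plane(t,u,v,z)[:2]+sg*f*48.5)
# knob: dark/bright spot: print gray rows around centre
g=cv2.cvtColor(t['img'],7);print(g[190:210,214:240:1])
print('knob pred px',proj(t,[641,3,22]))
# crock mouth interior
print(cv2.cvtColor(t['img'],cv2.COLOR_RGB2HSV)[222:250:3,244:272:3].tolist()[0:0])
plan([(600,60,330,0),(641,3,140,0),(641,3,19,0)])
```

```text
top funnel diff 59.7175 180.0 shift ((-0.23551607267270924, -0.4179773931217525), 0.31373884618282316)
lid left pred 262.5919778848657 obs 267
(213, 188, 27, 24)
lid c [641.4  -0.2]
lid c [652.5   4.1]
[[108 100  93  79  68  57  55  56  55  56  56  55  54  55  56  56  56  56
   56  60  68  79  95 106 117 119]
 [100  90  73  62  57  53  53  55  56  55  58  58  59  59  57  58  58  57
   58  57  57  64  75  88 104 116]
 [ 88  73  60  53  51  54  54  58  56  57  58  59  58  59  60  59  59  61
   60  60  58  60  62  75  91 106]
 [ 74  61  56  52  52  58  58  56  55  57  57  59  59  59  59  58  61  62
   60  62  60  59  60  65  77  96]
 [ 66  57  53  55  58  59  58  57  54  57  58  61  61  61  61  59  58  59
   64  64  61  61  62  62  67  81]
 [ 61  54  56  57  58  58  59  55  55  57  60  62  63  64  63  59  58  61
   64  62  64  61  61  62  65  72]
 [ 58  54  55  57  60  59  60  58  54  55  60  64  65  64  61  59  62  60
   62  61  64  64  62  62  64  70]
 [ 57  55  58  59  62  61  61  59  56  56  57  62  66  63  60  59  63  63
   64  66  64  61  62  64  61  69]
 [ 55  56  58  61  60  62 
[... 810 characters left out ...]

   69  69  68  68  67  69  73  89]
 [ 74  66  66  64  64  67  65  66  66  65  67  66  66  68  68  69  69  69
   69  70  70  70  70  72  84 101]
 [ 87  74  66  64  65  66  66  65  65  67  67  68  69  70  69  70  70  69
   71  70  69  69  75  83  98 112]
 [102  88  75  68  67  66  67  64  68  68  68  70  67  69  71  69  71  70
   70  70  71  76  84  98 112 119]
 [114 105  90  79  72  69  67  67  67  68  68  71  70  70  70  71  72  71
   73  72  78  86  98 111 119 123]]
knob pred px [226.1 198.1]
[]
from [445.9 265.  362.8]
(600, 60, 330, 0) -> [17.4, 18.9, 3.3] [-0.1, -0.1, -5.7]
(641, 3, 140, 0) -> [22.0, 24.2, 22.3] [-0.1, -0.1, -5.7]
(641, 3, 19, 0) -> [22.0, 24.2, 34.4] [-0.1, -0.1, -5.7]
```

>>> step_arm([
  [[3, 3, 0], [0, 0, -1], 100],
  [[6, 7, 0], [0, 0, -2], 100],
  [[10, 11, 0], [0, 0, -3], 100],
  [[14, 15, 0], [0, 0, -4.5], 100],
  [[18, 19.5, 2], [0, 0, -5.7], 100],
  [[21, 23, 6], [0, 0, -5.7], 100],
  [[22, 24.2, 11], [0, 0, -5.7], 100],
  [[22, 24.2, 16], [0, 0, -5.7], 100],
])

```text
time_s: 59.2
eef_pos: [642.1, 1.3, 198.7]
ee_rot: [-0.0, 1.0, -0.001, 0.0]
force: [0.5, 0.6, -0.8]
grip_width: 0.998
grip_force: 0.0
```

Run:
```python
from plan import *
from masks import *
np.set_printoptions(precision=1,suppress=True)
s,t=cap('scene'),cap('top');s0,t0=pickle.load(open('c0.pkl','rb'))
d=np.abs(t['img'].astype(int)-t0['img'].astype(int)).sum(2)[190:270,85:165];print('top funnel diff',d.mean(),np.percentile(d,95),'shift',cv2.phaseCorrelate(np.float32(cv2.cvtColor(t0['img'],7)[190:270,85:165]),np.float32(cv2.cvtColor(t['img'],7)[190:270,85:165])))
# bias check of scene lid edges at the start
g=cv2.cvtColor(s0['img'],7);print('scene0 lid row',g[212,258:292])
print('pred0 left/right',proj(s0,np.array([652.5,32.5,8])-48.5*np.array([.885,-.465,0])),proj(s0,np.array([652.5,32.5,8])+48.5*np.array([.885,-.465,0])))
g=cv2.cvtColor(s['img'],7);print('scene lid row',g[216,256:292])
p,r=cur();print(p,'tcp px',proj(s,p))
plan([(643,3,60,0),(643,3,18,0)])
```

```text
top funnel diff 37.96 127.04999999999927 shift ((-0.04953787382304853, -0.8227819044305988), 0.724265947341919)
scene0 lid row [161 162 158 163 161 162 157 121  88  72  73  75  80  78  78  80  82  68
  55  48  43  51  65  68  67  71  67  62  59  72 104 147 159 164]
pred0 left/right [261.6 212.7] [286.1 213.1]
scene lid row [148 148 150 153 154 161 156 160 160 156 135  97  77  72  72  74  74  78
  75  64  60  61  55  54  46  59  65  71  69  63  59  61  80 118 137 145]
[639.5   2.7 195.2] tcp px [277.1 176. ]
from [639.5   2.7 195.2]
(643, 3, 60, 0) -> [0.5, 0.0, 13.5] [-0.2, 0.6, -0.0]
(643, 3, 18, 0) -> [0.5, 0.0, 17.7] [-0.2, 0.6, -0.0]
```

Run:
```python
from plan import *
from masks import *
np.set_printoptions(precision=1,suppress=True)
s1,t1=pickle.load(open('c1.pkl','rb'))
rd=lambda c:((c[...,0]<5)|(c[...,0]>175))&(c[...,1]>180)&(c[...,2]>90)
qs=con(s1,rd,(260,210,60,60));qt=con(t1,rd,(255,160,50,60));print(qs,qt)
us=qs[3][0]+qs[3][2]/2-.5;x,y,w,h=qt[3];print('right edge',x+w)
o1,r1=ray(t1,x+w-16.5,qt[1]);o2,r2=ray(s1,us,qs[1])
k=np.linalg.solve(np.stack([r1[:2],-r2[:2]],1),(o2-o1)[:2]);print('red axis',o1[:2]+k[0]*r1[:2])
```

```text
(288.1, 235.7, 788.5, (275, 218, 28, 37)) (276.7, 186.7, 750.5, (258, 168, 35, 38))
right edge 293
red axis [ 601.2 -156.1]
```

>>> step_arm([
  [[0.4, 0, 4], [0, 0.6, 0], 55],
  [[0.4, 0, 8], [0, 0.6, 0], 55],
  [[0.4, 0, 12], [0, 0.6, 0], 55],
  [[0.4, 0, 15], [0, 0.6, 0], 55],
  [[0.4, 0, 16.8], [0, 0.6, 0], 55],
  [[0.4, 0, 17.3], [0, 0.6, 0], 55],
  [[0.4, 0, 17.3], [0, 0.6, 0], 55],
], squeeze=60)

```text
time_s: 60.18
eef_pos: [645.3, 2.6, 29.4]
ee_rot: [-0.0, 1.0, -0.0, 0.006]
force: [-0.5, -0.2, -0.2]
grip_width: 0.552
grip_force: 0.0
```

Run:
```python
from plan import *
plan([(642.5,2.5,19,0)]);print(ctrl.sense()['force'])
```

```text
from [645.3   2.6  29.4]
(642.5, 2.5, 19, 0) -> [-0.3, 0.0, 1.0] [-0.0, -0.7, -0.0]
[-0.52603624 -0.16596455 -0.17260493]
```

>>> step_arm([
  [[-0.2, 0, 0.6], [0, -0.7, 0], 55],
  [[-0.2, 0, 1.2], [0, -0.7, 0], 55],
  [[-0.2, 0, 1.2], [0, -0.7, 0], 30],
  [[-0.2, 0, 1.2], [0, -0.7, 0], 0],
  [[-0.2, 0, 1.2], [0, -0.7, 0], 0],
  [[-0.2, 0, 1.2], [0, -0.7, 0], 0],
  [[-0.2, 0, 1.2], [0, -0.7, 0], 0],
])

```text
time_s: 61.05
eef_pos: [642.7, 2.5, 16.4]
ee_rot: [-0.0, 1.0, -0.0, -0.001]
force: [-0.4, -1.2, 1.6]
grip_width: 0.213
grip_force: 58.7
```

>>> step_arm([
  [[0, 0, -0.5], [0, 0, 0], 0],
  [[0, 0, -1.5], [0, 0, 0], 0],
  [[0, 0, -4], [0, 0, 0], 0],
  [[0, 0, -8], [0, 0, 0], 0],
  [[0, 0, -13], [0, 0, 0], 0],
  [[0, 0, -18], [0, 0, 0], 0],
  [[0, 0, -18], [0, 0, 0], 0],
])

```text
time_s: 61.92
eef_pos: [644.3, 2.4, 201.2]
ee_rot: [0.0, 1.0, -0.0, 0.003]
force: [-0.6, 0.3, -1.1]
grip_width: 0.209
grip_force: 58.7
```

Run:
```python
from plan import *
from masks import *
s,t=cap('scene'),cap('top');pickle.dump((s,t),open('c9.pkl','wb'))
p,r=cur();print(p,'knob/lid px',proj(s,p+[0,0,5-15]))
print(con(s,br,(240,120,70,110)))
plan([(462,-26,197,-0),(462,-26,120,0)])
```

```text
[642.60820994   2.56435521 196.05290287] knob/lid px [277.69765362 178.00583562]
(281.4, 179.0, 198.0, (268, 172, 26, 14))
from [642.6   2.6 196.1]
(462, -26, 197, 0) -> [-18.1, 2.9, -0.1] [-0.1, 0.1, -0.0]
(462, -26, 120, 0) -> [-18.0, 2.9, 7.6] [-0.1, 0.1, -0.0]
```

Run:
```python
from masks import *
s,t=pickle.load(open('c9.pkl','rb'))
for r in range(170,190,2):print(r,' '.join('%d,%d'%(a,b) for a,b in zip(cv2.cvtColor(s['img'],cv2.COLOR_RGB2HSV)[r,256:300,0],s['img'][r,256:300,0])))
```

```text
170 18,196 19,196 18,198 17,197 18,188 17,186 17,183 17,181 16,188 18,192 18,197 18,201 18,209 18,212 19,215 18,217 19,217 18,198 18,121 90,36 120,19 96,51 90,99 102,77 105,40 116,18 135,23 17,82 19,168 17,169 17,95 13,30 120,21 120,43 60,66 0,107 60,136 35,156 55,154 54,133 30,123 18,108 60,78 120,59
172 17,186 17,187 18,194 17,196 18,196 18,193 16,191 17,183 17,183 18,185 18,190 18,194 19,199 18,206 18,203 18,187 17,177 15,138 12,98 60,36 70,18 75,54 98,98 105,71 70,30 105,16 115,21 12,50 14,101 15,102 8,74 9,62 11,106 23,154 34,157 38,130 75,61 30,50 83,67 108,80 70,117 48,133 47,138 60,133
174 17,179 17,181 17,188 17,188 17,190 17,195 18,195 18,197 17,193 17,188 17,183 17,186 17,168 15,149 12,126 10,108 9,104 9,102 10,88 11,69 6,69 10,81 80,96 113,66 108,26 126,21 135,19 7,42 7,84 11,99 9,99 9,100 10,100 11,108 10,125 11,112 12,90 30,76 45,64 15,32 124,4 99,7 60,17 90,16
176 17,164 17,175 17,178 16,181 17,176 18,171 18,171 18,174 19,180 18,183 17,183 16,167 13,131 9,116 9,117 9,112 9,117 10,117 9,112 8,113 11,108 7,103 60,109 90,81 20,56 4,61 5,68 10,85 9,102 9,106 12,100 9,102 9
[... 1050 characters left out ...]
,129 11,127 12,119 11,120 11,117 10,109 9,98 10,100 8,91 8,80 9,56 6,42 8,49 60,63 18,69 75,46 110,18 102,4 120,9 90,5 83,1 30,11
186 21,107 38,64 43,58 40,64 42,56 40,60 44,55 42,60 44,50 39,50 43,44 50,34 41,43 24,82 18,141 18,164 18,166 18,164 20,146 23,101 20,125 16,177 18,192 17,191 18,197 18,202 18,187 16,90 14,17 150,20 150,15 140,4 120,10 110,9 109,5 105,10 90,11 135,7 107,2 97,3 176,10 135,13 130,12 100,13
188 18,148 25,81 42,50 44,53 42,54 40,56 43,50 44,47 44,44 44,43 39,39 43,37 30,56 29,87 28,105 30,112 29,110 27,107 24,111 18,140 16,177 18,184 18,187 17,192 18,193 17,187 18,149 15,68 53,3 105,6 83,4 125,7 120,1 100,14 42,8 113,1 150,2 132,15 120,15 120,4 129,4 114,8 100,6 120,4
```

The closed width of 18 mm (knob 24) and the lid centred 3.3 px to the right show the knob is gripped off-centre, about 14 mm in +x. I'll set it down and regrasp.

>>> step_arm([
  [[0, 0, 5], [0, 0, 0], 0],
  [[0, 0, 10], [0, 0, 0], 0],
  [[0, 0, 14], [0, 0, 0], 0],
  [[0, 0, 16.5], [0, 0, 0], 0],
  [[0, 0, 17.6], [0, 0, 0], 0],
  [[0, 0, 17.9], [0, 0, 0], 0],
  [[0, 0, 17.9], [0, 0, 0], 0],
])

```text
time_s: 62.9
eef_pos: [642.9, 2.6, 17.8]
ee_rot: [-0.0, 1.0, -0.0, -0.0]
force: [0.1, -0.0, -0.5]
grip_width: 0.215
grip_force: 58.8
```

>>> step_arm([
  [[0, 0, 0.1], [0, 0, 0], 0],
  [[0, 0, 0.1], [0, 0, 0], 60],
  [[0, 0, 0.1], [0, 0, 0], 60],
  [[0, 0, -2], [0, 0, 0], 60],
  [[0, 0, -3], [0, 0, 0], 60],
  [[1.4, 0, -3], [0, 0, 0], 60],
  [[1.4, 0, -1], [0, 0, 0], 60],
  [[1.4, 0, 0], [0, 0, 0], 60],
])

```text
time_s: 63.9
eef_pos: [655.1, 2.8, 14.5]
ee_rot: [-0.001, 1.0, -0.0, -0.003]
force: [0.4, 0.2, -0.3]
grip_width: 0.6
grip_force: 0.0
```

>>> step_arm([
  [[0, 0, 0.1], [0, 0, 0], 60],
  [[0, 0, 0.1], [0, 0, 0], 20],
  [[0, 0, 0.1], [0, 0, 0], 0],
  [[0, 0, 0.1], [0, 0, 0], 0],
  [[0, 0, 0.1], [0, 0, 0], 0],
])

```text
time_s: 64.53
eef_pos: [656.9, 2.4, 16.9]
ee_rot: [-0.0, 1.0, -0.0, -0.0]
force: [-1.7, -2.4, 4.9]
grip_width: 0.226
grip_force: 58.7
```

>>> step_arm([
  [[0, 0, -0.5], [0, 0, 0], 0],
  [[0, 0, -1.5], [0, 0, 0], 0],
  [[0, 0, -4], [0, 0, 0], 0],
  [[0, 0, -8], [0, 0, 0], 0],
  [[0, 0, -13], [0, 0, 0], 0],
  [[0, 0, -18], [0, 0, 0], 0],
  [[0, 0, -18], [0, 0, 0], 0],
  [[0, 0, -18], [0, 0, 0], 0],
])

```text
time_s: 65.53
eef_pos: [656.5, 2.6, 195.5]
ee_rot: [-0.001, 1.0, -0.0, -0.001]
force: [0.9, 0.3, -1.2]
grip_width: 0.229
grip_force: 58.7
```

Run:
```python
from masks import *
s,t=cap('scene'),cap('top')
p,r=cur();c=p-[0,0,6]
print(p,'px',proj(s,c),proj(t,c));print(con(s,br,(240,120,70,110)),con(t,br,(180,100,70,110)))
cv2.imwrite('pics/last.png',np.hstack([cv2.resize(s['img'][140:240,215:305,::-1],(400,444),interpolation=cv2.INTER_CUBIC),cv2.resize(t['img'][150:250,190:280,::-1],(400,444),interpolation=cv2.INTER_CUBIC)]))
```

```text
[656.32619378   2.57417312 194.60095866] px [280.97458055 176.56990432] [221.24629266 163.28168233]
(280.3, 180.3, 203.5, (268, 171, 25, 17)) (209.9, 170.4, 45.0, (207, 162, 8, 17))
```

View pics/last.png

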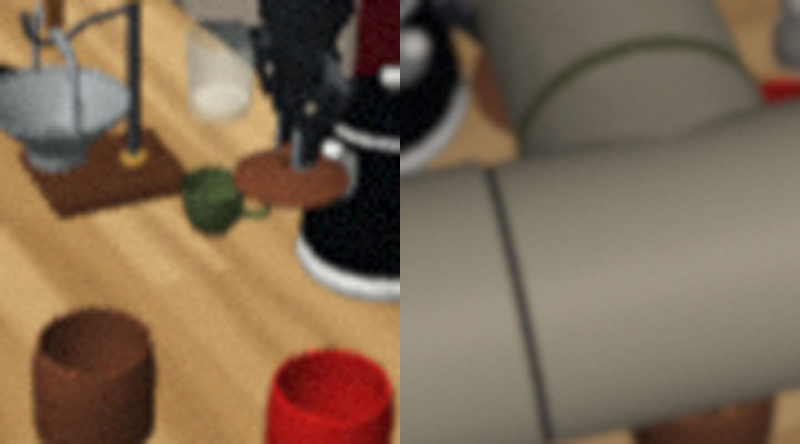

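The funnel hangs on its hook (65,90). The lid is held centred under the gripper at (293,178). Next I'll carry it to the crock at (95,375).

Run:
```python
from plan import *
plan([(462.3,-25.5,195,0),(462.3,-25.5,125,0)])
```

```text
from [656.3   2.6 194.6]
(462.3, -25.5, 195, 0) -> [-19.4, 2.8, 0.0] [-0.1, 0.3, -0.0]
(462.3, -25.5, 125, 0) -> [-19.4, 2.8, 7.0] [-0.1, 0.3, -0.0]
```

>>> step_arm([
  [[-2, 0.3, 0], [0, 0.3, 0], 0],
  [[-6, 0.9, 0], [0, 0.3, 0], 0],
  [[-10, 1.5, 0], [0, 0.3, 0], 0],
  [[-14, 2.1, 0], [0, 0.3, 0], 0],
  [[-17.5, 2.6, 0], [0, 0.3, 0], 0],
  [[-19.4, 2.8, 0], [0, 0.3, 0], 0],
  [[-19.4, 2.8, 0], [0, 0.3, 0], 0],
  [[-19.4, 2.8, 3], [0, 0.3, 0], 0],
])

```text
time_s: 66.62
eef_pos: [464.4, -25.8, 167.1]
ee_rot: [0.0, 1.0, -0.0, 0.004]
force: [0.4, -0.0, -2.1]
grip_width: 0.229
grip_force: 58.7
```

>>> step_arm([
  [[0, 0, 2], [0, 0, 0], 0],
  [[0, 0, 4], [0, 0, 0], 0],
  [[0, 0, 4], [0, 0, 0], 0],
])

```text
time_s: 67.0
eef_pos: [462.8, -25.1, 125.0]
ee_rot: [-0.001, 1.0, -0.0, 0.0]
force: [-0.6, 0.5, -1.5]
grip_width: 0.226
grip_force: 58.8
```

Run:
```python
from plan import *
from masks import *
plan([(462.3,-25.5,118,0),(462.3,-25.5,113,0)])
s,t=cap('scene'),cap('top');p,_=cur();print(proj(s,p-[0,0,8]))
h=cv2.cvtColor(s['img'],cv2.COLOR_RGB2HSV).astype(int);m=br(h)
for r in range(192,246,3):
    c=np.where(m[r,212:262])[0]+212
    print(r,c.min() if len(c) else None,c.max() if len(c) else None,end='; ')
```

```text
from [462.8 -25.1 125. ]
(462.3, -25.5, 118, 0) -> [-0.0, 0.0, 0.7] [-0.1, -0.0, -0.0]
(462.3, -25.5, 113, 0) -> [-0.0, 0.0, 1.2] [-0.1, -0.0, -0.0]
[236.61756297 209.60392665]
192 None None; 195 None None; 198 None None; 201 None None; 204 None None; 207 227 244; 210 224 248; 213 223 248; 216 224 247; 219 223 248; 222 223 248; 225 223 248; 228 223 248; 231 223 248; 234 224 248; 237 224 246; 240 227 244; 243 233 236;
```

>>> step_arm([
  [[0, 0, 0.5], [0, 0, 0], 0],
  [[0, 0, 1], [0, 0, 0], 0],
  [[0, 0, 1], [0, 0, 0], 0],
])

```text
time_s: 67.47
eef_pos: [462.9, -25.3, 116.2]
ee_rot: [-0.001, 1.0, -0.0, 0.001]
force: [-0.3, 0.1, -1.7]
grip_width: 0.229
grip_force: 58.8
```

>>> step_arm([
  [[0, 0, 0.2], [0, 0, 0], 0],
  [[0, 0, 0.2], [0, 0, 0], 0],
  [[0, 0, 0.2], [0, 0, 0], 0],
])

```text
time_s: 67.85
eef_pos: [463.1, -25.4, 114.5]
ee_rot: [-0.0, 1.0, -0.0, 0.002]
force: [-0.0, 0.2, -1.4]
grip_width: 0.228
grip_force: 58.8
```

>>> step_arm([
  [[0, 0, 0.15], [0, 0, 0], 0],
  [[0, 0, 0.15], [0, 0, 0], 0],
  [[0, 0, 0.15], [0, 0, 0], 0],
])

```text
time_s: 68.22
eef_pos: [463.0, -25.4, 112.9]
ee_rot: [-0.0, 1.0, -0.0, 0.002]
force: [0.7, 0.2, -0.7]
grip_width: 0.225
grip_force: 58.8
```

>>> step_arm([
  [[0, 0, 0.1], [0, 0, 0], 0],
  [[0, 0, 0.1], [0, 0, 0], 0],
  [[0, 0, 0.1], [0, 0, 0], 0],
])

```text
time_s: 68.6
eef_pos: [463.0, -25.4, 111.9]
ee_rot: [-0.0, 1.0, -0.0, 0.002]
force: [-0.5, -0.3, -0.3]
grip_width: 0.225
grip_force: 58.8
```

>>> step_arm([
  [[0, 0, 0.1], [0, 0, 0], 0],
  [[0, 0, 0.1], [0, 0, 0], 0],
  [[0, 0, 0.1], [0, 0, 0], 0],
])

```text
time_s: 68.97
eef_pos: [463.0, -25.4, 110.9]
ee_rot: [-0.0, 1.0, -0.0, 0.002]
force: [-0.2, -0.3, -1.0]
grip_width: 0.223
grip_force: 58.8
```

>>> step_arm([
  [[0, 0, 0.1], [0, 0, 0], 0],
  [[0, 0, 0.1], [0, 0, 0], 0],
  [[0, 0, 0.1], [0, 0, 0], 0],
])

```text
time_s: 69.35
eef_pos: [463.2, -25.5, 110.3]
ee_rot: [-0.0, 1.0, -0.0, 0.002]
force: [-2.3, -1.1, 6.2]
grip_width: 0.226
grip_force: 59.4
```

Contact is at z ≈ 110.6, matching the 110.9 expected for a closed lid. I'll release, rise and check.

>>> step_arm([
  [[0, 0, 0], [0, 0, 0], 35],
  [[0, 0, 0], [0, 0, 0], 60],
  [[0, 0, 0], [0, 0, 0], 60],
  [[0, 0, -2], [0, 0, 0], 60],
  [[0, 0, -6], [0, 0, 0], 60],
  [[0, 0, -12], [0, 0, 0], 60],
  [[0, 0, -18], [0, 0, 0], 60],
  [[0, 0, -22], [0, 0, 0], 60],
])

```text
time_s: 70.35
eef_pos: [462.3, -25.6, 332.7]
ee_rot: [-0.0, 1.0, -0.0, 0.003]
force: [0.7, -0.3, 0.3]
grip_width: 0.607
grip_force: 0.0
```

>>> step_arm([
  [[0, 6, 0], [0, 0, 0], 60],
  [[0, 12, 0], [0, 0, 0], 60],
  [[0, 18, 0], [0, 0, 0], 60],
  [[0, 24, 0], [0, 0, 0], 60],
  [[0, 30, 0], [0, 0, 0], 60],
  [[0, 35, 0], [0, 0, 0], 60],
  [[0, 35, 0], [0, 0, 0], 60],
  [[0, 35, 0], [0, 0, 0], 60],
])

```text
time_s: 71.35
eef_pos: [462.2, -375.2, 329.4]
ee_rot: [-0.001, 1.0, -0.0, 0.002]
force: [0.2, -0.0, -0.5]
grip_width: 0.6
grip_force: 0.0
```

Run:
```python
from masks import *
s,t=cap('scene'),cap('top');pickle.dump((s,t),open('c10.pkl','wb'));report(s,t)
for n,d,x0,x1,R in(('s',s,212,262,range(200,247,2)),('t',t,232,285,range(206,262,2))):
    h=cv2.cvtColor(d['img'],cv2.COLOR_RGB2HSV).astype(int);m=br(h);print(n)
    for r in R:
        c=np.where(m[r,x0:x1])[0]+x0;print(r,(c.min(),c.max()) if len(c) else None,end='; ')
print()
c=np.array([463,-25.5,94])
for d in(s,t):
    a=np.radians(np.arange(0,360,5));P=np.array([proj(d,c+[48.5*np.cos(x),48.5*np.sin(x),6]) for x in a]);print('lid pred box',P.min(0),P.max(0))
s0,t0=pickle.load(open('c0.pkl','rb'))
g0,g=[np.float32(cv2.cvtColor(x['img'],7)[190:270,85:165]) for x in(t0,t)];print('funnel shift',cv2.phaseCorrelate(g0,g))
print(ctrl.sense()['time_s'])
```

```text
blue (272.0, 274.3, 660.5, (253, 260, 37, 28)) None
white (295.0, 316.8, 1010.0, (274, 299, 42, 35)) (365.2, 197.5, 3354.0, (340, 165, 59, 70))
yellow (189.3, 202.0, 77.0, (179, 193, 22, 17)) None
lid (283.3, 224.9, 91.0, (277, 220, 15, 12)) None
s
200 None; 202 None; 204 None; 206 None; 208 None; 210 (np.int64(229), np.int64(243)); 212 (np.int64(226), np.int64(246)); 214 (np.int64(224), np.int64(247)); 216 (np.int64(223), np.int64(249)); 218 (np.int64(223), np.int64(248)); 220 (np.int64(223), np.int64(248)); 222 (np.int64(223), np.int64(248)); 224 (np.int64(223), np.int64(248)); 226 (np.int64(223), np.int64(248)); 228 (np.int64(223), np.int64(248)); 230 (np.int64(223), np.int64(248)); 232 (np.int64(223), np.int64(248)); 234 (np.int64(223), np.int64(248)); 236 (np.int64(224), np.int64(247)); 238 (np.int64(224), np.int64(247)); 240 (np.int64(226), np.int64(245)); 242 (np.int64(229), np.int64(241)); 244 None; 246 None; t
206 None; 208 None; 210 None; 212 None; 214 None; 216 None; 218 None; 220 None; 222 None; 224 None; 226 None; 228 None; 230 None; 232 None; 234 None; 236 None; 238 (np.int64(237), np.int64(238)); 240 (np.int64(237), np.int64(237)); 242 None; 244 None; 246 None; 248 None; 250 None; 252 None; 254 None; 256 None; 258 None; 260 None; 
lid pred box [222.71877993 206.20291596] [250.28936952 222.29361534]
lid pred box [240.74755682 213.16150698] [274.50271114 242.91208619]
funnel shift ((-0.012064093538306508, -0.38014796602721646), 1.010919298827648)
71.45
```

>>> step_arm([
  [[0, -6, 0], [0, 0, 0], 60],
  [[0, -12, 0], [0, 0, 0], 60],
  [[0, -18, -2], [0, 0, 0], 60],
  [[0, -24, -3], [0, 0, 0], 60],
  [[0, -30, -3], [0, 0, 0], 60],
  [[0, -36, -3], [0, 0, 0], 60],
  [[0, -41, -3], [0, 0, 0], 60],
  [[0, -46, -3], [0, 0, 0], 60],
])

```text
time_s: 72.45
eef_pos: [461.2, 86.9, 360.6]
ee_rot: [-0.0, 1.0, 0.001, 0.002]
force: [0.3, -0.7, 0.2]
grip_width: 0.598
grip_force: 0.0
```

>>> step_arm([
  [[0, -6, 0], [0, 0, 0], 60],
  [[0, -12, 0], [0, 0, 0], 60],
  [[-1, -18, 0], [0, 0, 0], 60],
  [[-1.5, -18, 0], [0, 0, 0], 60],
  [[-1.5, -18, 0], [0, 0, 0], 60],
  [[-1.5, -18, 0], [0, 0, 0], 60],
])

```text
time_s: 73.2
eef_pos: [447.4, 263.5, 360.5]
ee_rot: [-0.0, 1.0, -0.001, 0.002]
force: [-0.4, 0.1, 0.4]
grip_width: 0.6
grip_force: 0.0
```

Run:
```python
from masks import *
s,t=cap('scene'),cap('top');report(s,t);s8,t8=pickle.load(open('c8.pkl','rb'))
h=cv2.cvtColor(t['img'],cv2.COLOR_RGB2HSV).astype(int);m=br(h)
for r in range(208,262,3):
    c=np.where(m[r,232:285])[0]+232;print(r,(int(c.min()),int(c.max())) if len(c) else None,end='; ')
c=np.array([463,-25.5,94]);a=np.radians(np.arange(0,360,5))
P=np.array([proj(t,c+[48.5*np.cos(x),48.5*np.sin(x),6]) for x in a]);print('\npred lid',P.min(0),P.max(0),'knob top',proj(t,c+[0,0,30]))
g,g8=[cv2.cvtColor(x['img'],7) for x in(t,t8)];print('col258 now ',g[210:262:2,258]);print('col258 open',g8[210:262:2,258])
for r in(216,220,224,228,234):print(r,g[r,236:280:2])
g,g8=[cv2.cvtColor(x['img'],7) for x in(s,s8)];print('scene col236',g[204:230,236],'open',g8[204:230,236])
```

```text
blue (272.0, 274.3, 662.0, (253, 260, 37, 28)) (325.7, 211.0, 646.5, (310, 195, 33, 33))
white (295.0, 316.7, 1009.0, (274, 299, 42, 35)) (378.2, 197.4, 704.0, (362, 182, 33, 33))
yellow (188.1, 202.6, 89.0, (176, 195, 23, 16)) None
lid (282.7, 225.0, 84.5, (277, 220, 13, 12)) None
208 None; 211 None; 214 None; 217 (259, 259); 220 (249, 268); 223 (246, 271); 226 (244, 272); 229 (243, 274); 232 (242, 273); 235 (242, 273); 238 (241, 273); 241 (244, 272); 244 (247, 272); 247 (250, 271); 250 (255, 271); 253 (259, 269); 256 (260, 264); 259 None; 
pred lid [240.74755682 213.16150698] [274.50271114 242.91208619] knob top [257.69229712 223.66906443]
col258 now  [117 115 110  81  52  56  56  57  63  64  58  65  67  66  66  69  71  69
  59  54  52  48  50  66  82  91]
col258 open [116 115 113 104  71  47  46  49  48  50  50  61  62  59  64  64  64  65
  61  55  52  46  49  64  81  89]
216 [115 116 115 115 115 114 115 109  98  90  83  81  80  85  94 100 104 104
 105 105 106 104]
220 [114 113 112 111 108  91  66  52  51  52  56  56  56  55  55  55  65  85
 105 110 111 113]
224 [109 107 105  99  70  54  54  55  58  55  55  57  59  60  60  62  61  62
  68  98 119 122]
228 [105 105 101  70  54  58  59  61  61  55  57  64  63  61  64  62  63  62
  62  79 121 130]
234 [ 94 102  79  51  59  59  61  62  65  63  65  67  67  67  65  66  68  66
  67  85 130 136]
scene col236 [132 133 136 119 105  75  74  72  67  52  58  76  77  80  80  76  81  81
  82  77  71  60  62  58  58  62] open [132 134 131 131 122  85  55  51  53  54  51  56  54  54  59  60  60  58
  56  63  65  70  60  61  63  60]
```

```bash
python3 -c "
from rig import ctrl
print(ctrl.finish_job())"
```

```text
the job is handed in; nothing more can be done
None
```

I handed the job in at about 73 s: the four walnuts I counted were poured through the funnel into the brown crock, the funnel is back on its hook, the lid is on the crock and the scoops are back in their places, though I never saw the walnuts inside the crock, and the scoops, lid and final hang were checked only by image measurements.

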